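# Change the batch in the ink bottle mixer and start it

### The job

The mixer has finished the black ink: stand every black bottle upright in the grey tray, and stand all the coloured ink bottles from the carton upright in the mixer's nests, one to a nest. Turn the timer dial, counting the clicks, until its white pointer is at the tick with the red dot. Only then start the mixer by sliding the speed fader from its stop until its black line is level with the red dot beside the track; leave the other things on the desk where they are.

Things in the scene. Friction and masses are not known exactly. Their poses are not given: they have to be found in the camera images.
- mixer: bench mixer for ink bottles, fixed, 200 x 290 x 62 mm (without knob and fader cap). Origin on the desk under its middle, 48 mm behind the middle of the console; x points to its back, y to its left as seen from the front, z up. In front the control console (x -96 to 0 mm, flat top at z = 62.5 mm) with timer dial at the right and speed fader at the left; behind it the aluminium platform (x 36 to 96 mm) with a row of four open nests.
- nest_row (a point): middle of the row of four nests, at the height of their floors (22 mm above the desk); axes as the mixer's. Nest centres lie at y = +92.6, +30.9, -30.9 and -92.6 mm from this point, at the same x. Each nest is a pocket open at the top, 50 mm (x) by 57 mm (y) inside, its walls 5 mm thick and 40 mm tall above its floor, flush with the console.
- cyan_mid (a point): refill ink bottle with a cyan blue label and cap, 39 mm diameter, 90 mm tall: straight round body up to 66 mm, above it a 24 mm thick cap. This point is its centre, 45 mm above its underside; z is the bottle's axis. About 60 g. Stands in a compartment of the carton at the start; to be mixed. None if absent (three or four of the coloured bottles are there).
- magenta_mid (a point): refill ink bottle with a magenta label and cap, 39 mm diameter, 90 mm tall: straight round body up to 66 mm, above it a 24 mm thick cap. This point is its centre, 45 mm above its underside; z is the bottle's axis. About 60 g. Stands in a compartment of the carton at the start; to be mixed. None if absent (three or four of the coloured bottles are there).
- yellow_mid (a point): refill ink bottle with a yellow label and cap, 39 mm diameter, 90 mm tall: straight round body up to 66 mm, above it a 24 mm thick cap. This point is its centre, 45 mm above its underside; z is the bottle's axis. About 60 g. Stands in a compartment of the carton at the start; to be mixed. None if absent (three or four of the coloured bottles are there).
- magenta_2_mid (a point): refill ink bottle with a magenta (a second one) label and cap, 39 mm diameter, 90 mm tall: straight round body up to 66 mm, above it a 24 mm thick cap. This point is its centre, 45 mm above its underside; z is the bottle's axis. About 60 g. Stands in a compartment of the carton at the start; to be mixed. None if absent (three or four of the coloured bottles are there).
- black_1_mid (a point): refill ink bottle with a black label and cap, 39 mm diameter, 90 mm tall: straight round body up to 66 mm, above it a 24 mm thick cap. This point is its centre, 45 mm above its underside; z is the bottle's axis. About 60 g. Already mixed, stands in a nest of the mixer at the start. None if absent (two or three of the black bottles are there).
- black_2_mid (a point): refill ink bottle with a black label and cap, 39 mm diameter, 90 mm tall: straight round body up to 66 mm, above it a 24 mm thick cap. This point is its centre, 45 mm above its underside; z is the bottle's axis. About 60 g. Already mixed, stands in a nest of the mixer at the start. None if absent (two or three of the black bottles are there).
- black_3_mid (a point): refill ink bottle with a black label and cap, 39 mm diameter, 90 mm tall: straight round body up to 66 mm, above it a 24 mm thick cap. This point is its centre, 45 mm above its underside; z is the bottle's axis. About 60 g. Already mixed, stands in a nest of the mixer at the start. None if absent (two or three of the black bottles are there).
- tray_floor (a point): centre of the inner floor of the grey open tray for mixed bottles, fixed on the desk at the right, 200 (x) x 110 (y) x 18 mm, inside 192 x 102 mm; this floor is 4 mm above the desk, the rim 14 mm above this floor. x along its long side, roughly away from the robot, z up.
- carton_floor (a point): centre of the inner floor, 4 mm above its underside, of the open cardboard carton (222 x 62 x 45 mm, walls 4 mm, 0.5 kg, loose on the desk at the left) with four compartments in a row along its x axis, 54.5 mm apart, each about 50 x 54 mm inside, walls 41 mm above the floor; x along the row, z up.
- dial (a joint): angle of the timer dial in rad: 0 at the first tick, grows clockwise seen from above, 0.5236 (30 degrees) a click, ten clicks from the first tick to the last (5.236). A spring detent of about 0.07 Nm pulls it to the nearest click.
- dial_grip (a point): on the dial's vertical axis, 24 mm above its foot, at the height to grip it (87 mm above the desk). The knob is round and fluted, 45 mm in diameter and 35 mm tall, its foot on the console's top, with a white line from the middle to the rim that is its pointer. The nearest bottles stand about 113 mm behind its axis.
- dial_pointer (a point): point 37.5 mm from the dial's axis in the direction in which the white pointer line points, turning with the dial; the coloured dots lie on the same radius. At joint value 0 it lies 150 degrees anticlockwise (from above) from the mixer's x axis, so at value q at (150 degrees - q).
- dial_dot_red: red dot sticker, 9 mm across, flat on the console just outside one of the dial's ticks (the 5th, 7th or 9th tick, 4, 6 or 8 clicks from the first), 37.5 mm from the dial's axis. It marks the timer setting for this batch; a yellow and a blue dot at two other ticks are for other inks.
- fader (a joint): travel of the speed fader in m: 0 at its stop (right-hand end, mixer standing still), grows to the mixer's left (+y) up to 0.09; held by about 1.5 N of friction, it stays where it is left. The mixer starts when the fader leaves its stop.
- fader_grip (a point): in the middle of the fader's light grey cap with a black line across it (26 mm along the mixer's x, 16 mm along y, 30 mm tall, top 96 mm above the desk), 22 mm above the console's top, at the height to grip it; moves with the fader. Axes as the mixer's.
- fader_dot_red: red dot sticker, 9 mm across, flat on the console, 24 mm behind the fader's track (35, 58 or 81 mm of travel from the stop); axes as the mixer's. It marks the speed for this batch: the fader's black line belongs level with it along y; a yellow and a blue dot there are for other inks.
- glue_stick: glue stick, 26 x 90 mm, standing at the back left; origin under its centre. Bystander, to be left alone.
- mouse: black mouse, 106 x 60 x 35 mm, at the right behind the tray; origin under its centre. Bystander, to be left alone.
- marker: white and red marker, 132 mm long, lying at the desk's front edge; origin under its centre. Bystander, to be left alone.
There are look-alikes about, which are no part of the job. What is shaped like the part that bears black_3_mid but green is not meant.

How it is judged (in metres and radians):
On the way, in this order (a step that is already met when the one before it is completed fails the run):
1. all black bottles stand in the tray, all coloured bottles in nests, the dial is on the click at the red dot, and the fader is still at its stop (x of cyan_mid in the frame of nest_row between -0.014 and 0.014 m and y of cyan_mid in the frame of nest_row between -0.118 and 0.118 m and z of cyan_mid in the frame of nest_row between 0.038 and 0.052 m and angle between each of cyan_mid, magenta_mid, yellow_mid, magenta_2_mid, black_1_mid, black_2_mid, black_3_mid's own z axis and vertical below 0.12 rad and x of magenta_mid in the frame of nest_row between -0.014 and 0.014 m and y of magenta_mid in the frame of nest_row between -0.118 and 0.118 m and z of magenta_mid in the frame of nest_row between 0.038 and 0.052 m and x of yellow_mid in the frame of nest_row between -0.014 and 0.014 m and y of yellow_mid in the frame of nest_row between -0.118 and 0.118 m and z of yellow_mid in the frame of nest_row between 0.038 and 0.052 m and x of magenta_2_mid in the frame of nest_row between -0.014 and 0.014 m and y of magenta_2_mid in the frame of nest_row between -0.118 and 0.118 m and z of magenta_2_mid in the frame of nest_row between 0.038 and 0.052 m and x of black_1_mid in the frame of tray_floor between -0.08 and 0.08 m and y of black_1_mid in the frame of tray_floor between -0.038 and 0.038 m and z of black_1_mid in the frame of tray_floor between 0.038 and 0.052 m and x of black_2_mid in the frame of tray_floor between -0.08 and 0.08 m and y of black_2_mid in the frame of tray_floor between -0.038 and 0.038 m and z of black_2_mid in the frame of tray_floor between 0.038 and 0.052 m and x of black_3_mid in the frame of tray_floor between -0.08 and 0.08 m and y of black_3_mid in the frame of tray_floor between -0.038 and 0.038 m and z of black_3_mid in the frame of tray_floor between 0.038 and 0.052 m and horizontal distance between dial_pointer and dial_dot_red below 0.007 m and value of joint fader below 0.01 m), for 0.3 s.
2. the fader is level with its red dot (y of fader_grip in the frame of fader_dot_red between -0.005 and 0.005 m), for 0.2 s.
At the end, for the whole second after the job is handed in: All coloured bottles stand upright (within 7 degrees) on nest floors, all black ones on the tray floor; the dial pointer is on the click at its red dot (within 7 mm, 11 degrees); the fader line is level with its red dot within 5 mm along the track; all released (all of step 2 and x of cyan_mid in the frame of nest_row between -0.014 and 0.014 m and y of cyan_mid in the frame of nest_row between -0.118 and 0.118 m and z of cyan_mid in the frame of nest_row between 0.038 and 0.052 m and angle between each of cyan_mid, magenta_mid, yellow_mid, magenta_2_mid, black_1_mid, black_2_mid, black_3_mid's own z axis and vertical below 0.12 rad and x of magenta_mid in the frame of nest_row between -0.014 and 0.014 m and y of magenta_mid in the frame of nest_row between -0.118 and 0.118 m and z of magenta_mid in the frame of nest_row between 0.038 and 0.052 m and x of yellow_mid in the frame of nest_row between -0.014 and 0.014 m and y of yellow_mid in the frame of nest_row between -0.118 and 0.118 m and z of yellow_mid in the frame of nest_row between 0.038 and 0.052 m and x of magenta_2_mid in the frame of nest_row between -0.014 and 0.014 m and y of magenta_2_mid in the frame of nest_row between -0.118 and 0.118 m and z of magenta_2_mid in the frame of nest_row between 0.038 and 0.052 m and x of black_1_mid in the frame of tray_floor between -0.08 and 0.08 m and y of black_1_mid in the frame of tray_floor between -0.038 and 0.038 m and z of black_1_mid in the frame of tray_floor between 0.038 and 0.052 m and x of black_2_mid in the frame of tray_floor between -0.08 and 0.08 m and y of black_2_mid in the frame of tray_floor between -0.038 and 0.038 m and z of black_2_mid in the frame of tray_floor between 0.038 and 0.052 m and x of black_3_mid in the frame of tray_floor between -0.08 and 0.08 m and y of black_3_mid in the frame of tray_floor between -0.038 and 0.038 m and z of black_3_mid in the frame of tray_floor between 0.038 and 0.052 m and horizontal distance between dial_pointer and dial_dot_red below 0.007 m and velocity of joint dial between -0.1 and 0.1 rad/s); the robot touches nothing.
It fails at once if a bystander on the desk was moved by more than 3 cm (distance of any of glue_stick, mouse, marker from where it was at the start of the episode above 0.03 m).
Of black_1, black_2, black_3 only 2 to 3 are there at a start; the rules pass over those that are not, and their reading is None.
Of cyan, magenta, yellow, magenta_2 only 3 to 4 are there at a start; the rules pass over those that are not, and their reading is None.
At some moment in a run one of carton may be knocked a few centimetres aside while the robot is not near it.
It also fails if it takes over 210 s, if anything falls off the work surface, if the arm or the gripper's body presses on something with over 40 N, if the wrist force passes 120 N, or if a joint passes its speed limit or range.

### The arm

A 6-joint arm with a two-finger parallel gripper is mounted at the origin on a cart in front of the work surface, level with it; the furniture and walls round the work are solid. World frame = base frame: x ahead of the robot, y to its left, z up, the work surface at z = 0. Lengths are in m, angles in degrees, forces in N, time in s.
With the tool pointing down it reaches from about 0.35 to 0.875 m from the base axis. Payload 4.2 kg.
Tool frame: the origin (TCP) lies between the finger pads; the fingertips stand 11 mm ahead of it and the grasp point (between the pads) lies 8 mm behind it; z points along the fingers, y is the direction in which the jaws open and shut (so a half turn about z gives the same grasp; the last joint's range is limited). The gripper opens to 87 mm and grips with 3 to 60 N. Pads are 19 mm wide; open, the fingers measure 117 mm over their backs; the gripper's body (75 mm by 190 mm) begins 51 mm behind the grasp point.
Start: joints at [90.046, 22.042, 0.453, 0, -68.411, -14.817], TCP at [0.159, 0.604, 0.234] pointing down, gripper open.
Joint ranges: [-179.83, 179.83], [-69.29, 118.12], [-61.27, 80.66], [-181.25, 117.63], [-171.15, -9.14], [-177.46, 177.46]. Speed limits (degrees/s): [159.86, 159.86, 180, 180, 180, 180].

### API

Orientations are given as a 3x3 rotation matrix whose columns are the frame's x, y, z axes.
In Python, from station import sense, capture, get_calibration, finish_job, search_frame, cut_out gives the robot as it stands.
- The arm moves only by the tool arm_command, never from a script. Its argument "rows" is a list of rows, each an object with "fingers": the opening in per cent of the stroke, from 0 (shut) to 100 (fully open); "travel": the shift along the tool's x, y, z in cm, a list of three; "roll": the turn about the tool's z in degrees. A call has 1 to 10 rows; each row is the pose to reach, as a shift and turn from the pose commanded when the call began, along the tool's axes at that moment; what a row does not reach only later rows make up. A row lasts 1/10 s, in which the tool goes at most 50 mm and 8.59 degrees, less where a joint would pass 70% of its speed; a pose out of reach is approached as far as the arm can. A call with a gripper value outside its range is refused whole. The fingers move at their own pace and stop on an object; the grip force is fixed at half the most. Time passes only in rows, so rows that repeat a pose let the fingers close. It gives the time, the measured TCP pose, the force and the opening at its end, in the units of the state.
- sense(): the state, without advancing time (a new reading comes with each control period).
- capture(name): name is "scene" or "top" or "wrist"; returns (picture, depth): 384x512x3 uint8, red, green, blue; 384x512 float32, m along the optical axis (not along the pixel's ray), 0 where there is no reading.
- get_calibration(name): a dict with "fov_y" (degrees; the focal length in pixels is half the picture's height over the tangent of half this angle, whatever the lens; pixels are square), "cx", "cy" (the principal point, pixels), "distortion" ([k1, k2, p1, p2, k3] as OpenCV has them; the pictures are not rectified), "origin" and "attitude" of the camera in the world; the wrist camera has in their place "mount" (4x4, takes a point from camera to tool coordinates, whose origin is the TCP and whose axes are the flange's). Camera axes: x right, y down, z forward; pixel columns grow to the right and rows downward; lengths in m; the calibration is good to about 2 mm. A picture is of the moment at which its call begins: read the wrist's pose just before it. get_calibration takes no time and is no camera call.
- finish_job(): hands the job in, once; it reports no verdict.
Trained networks look in the newest picture that a camera, given by its name, has taken for a name from the list of things; names that differ only in an ending like _2 or _b are one class to them, and where a whole thing is asked for, a point or a joint stands for the part that bears it (a point fixed in the world has none). Each returns a list of dicts, best first, with "p" (0 to 1); they miss things now and then, are a little off and sometimes report something else, mostly with a low value. They report only what shows in the picture. A call takes as long as a camera call. They do not tell look-alikes from the thing itself.
- search_frame(camera, label): "position" ([x, y, z] in m, in world coordinates, good to about 4 mm: the middle of the surface that is visible of it).
- cut_out(camera, label): "mask" (384x512 bool, what is visible of it).
The state is a dict: "time_s": time; "joints": joint angles; "joint_velocities": joint speeds; "effort": joint torques, N m; "tcp_pos": TCP position; "ee_rot": TCP orientation; "wrist_force": force on the tool from outside, world axes, zero at the start; "moment": the same for the moment, N m; "gripper_width": opening from 0.0 (shut) to 1.0 (fully open).
Only numpy, scipy, OpenCV 4.12 (cv2) and the standard library are available. Lean on these libraries where they do the work, as an engineer would, in place of code of your own. Each camera call takes 0.05 s, during which the arm holds its last target. There are 200 camera calls.

## Working session

There is one attempt and no reset: what is moved stays moved. The work goes in short steps, Python scripts to look and compute and a tool call to move; the robot and the scene stay as the last step left them, time stands still between calls to the robot, and variables do not carry over. Pictures are saved under pics/ and viewed, about 12 in all and at most 16, crops included, and the job is handed in when it is done.

Besides the shell and the picture viewer there is one more tool, called after ">>>" by a JSON object that holds its "api" and its "payload", one argument or row to a line. arm_command: Moves the arm, as the interface text tells. Its arguments: {"type":"object","properties":{"rows":{"type":"array","items":{"type":"object","properties":{"fingers":{"type":"number"},"travel":{"type":"array","items":{"type":"number"}},"roll":{"type":"number"}}}}},"required":["rows"]}

```bash
ls; mkdir -p pics; cat > h.py <<'E'
import numpy as np, cv2
from station import *
def save(n,img,crop=None,s=1):
    if crop: img=img[crop[1]:crop[3],crop[0]:crop[2]]
    if s!=1: img=cv2.resize(img,None,fx=s,fy=s,interpolation=cv2.INTER_CUBIC)
    cv2.imwrite('pics/'+n,img[:,:,::-1])
def cam(n):
    c=get_calibration(n); f=192/np.tan(np.radians(c['fov_y'])/2)
    K=np.array([[f,0,c['cx']],[0,f,c['cy']],[0,0,1.]]);D=np.array(c['distortion'],float)
    if 'mount' in c:
        s=sense();M=np.array(c['mount']);R=np.array(s['ee_rot']);
        o=R@M[:3,3]+np.array(s['tcp_pos']);A=R@M[:3,:3]
    else: o=np.array(c['origin']);A=np.array(c['attitude'])
    return K,D,o,A
def ray(C,uv):
    K,D,o,A=C
    p=cv2.undistortPoints(np.array(uv,float).reshape(-1,1,2),K,D).reshape(-1,2)
    return (A@np.c_[p,np.ones(len(p))].T).T
def atz(C,uv,z):
    d=ray(C,uv); return C[2]+d*((z-C[2][2])/d[:,2])[:,None]
def world(C,depth):
    h,w=depth.shape;u,v=np.meshgrid(np.arange(w),np.arange(h))
    d=ray(C,np.stack([u,v],-1).reshape(-1,2)); return (C[2]+d*depth.reshape(-1,1)).reshape(h,w,3)
def proj(C,P):
    K,D,o,A=C; return cv2.projectPoints(np.atleast_2d((np.array(P)-o)@A),np.zeros(3),np.zeros(3),K,D)[0].reshape(-1,2)
E
python3 - <<'E'
from h import *
np.set_printoptions(precision=3,suppress=True)
for n in('scene','top','wrist'):
    i,d=capture(n);save(n+'0.png',i);np.savez(n+'0.npz',i=i,d=d)
    C=cam(n);print(n,C[2],C[3].tolist())
    for l in ['mixer','cyan_mid','magenta_mid','yellow_mid','black_1_mid','dial','dial_dot_red','fader','fader_dot_red','tray_floor','carton_floor','glue_stick','mouse','marker']:
        try: print(l,[(np.round(r['position'],3).tolist(),round(r['p'],2)) for r in search_frame(n,l)])
        except Exception as e: print(l,e)
print(sense())
E
```

```text
pics
scene [-0.454 -0.781  0.662] [[0.5963705892171571, -0.3307479624820324, 0.7314013300717772], [-0.8025874750048403, -0.22982110726203073, 0.550486697043815], [-0.013980889890687865, -0.915307622589716, -0.4025127212238468]]
mixer [([0.464, -0.064, 0.051], 0.72), ([0.393, 0.266, 0.059], 0.38)]
cyan_mid [([0.442, 0.267, 0.059], 0.43)]
magenta_mid [([0.39, 0.267, 0.057], 0.57)]
yellow_mid [([0.46, -0.065, 0.052], 0.57), ([0.353, 0.068, 0.014], 0.37)]
black_1_mid [([0.581, 0.06, 0.079], 0.76)]
dial [([0.35, 0.07, 0.012], 0.74), ([0.455, -0.114, 0.087], 0.53)]
dial_dot_red []
fader []
fader_dot_red []
tray_floor [([0.455, -0.338, 0.004], 0.88), ([0.456, -0.117, 0.09], 0.21)]
carton_floor [([0.456, 0.248, 0.026], 0.89)]
glue_stick [([0.456, 0.248, 0.024], 0.68), ([0.737, 0.226, 0.044], 0.67), ([0.458, -0.115, 0.088], 0.39)]
mouse [([0.662, -0.363, 0.023], 0.78), ([0.39, 0.269, 0.059], 0.69)]
marker [([0.352, 0.069, 0.013], 0.46)]
top [ 0.385 -0.029  1.052] [[-0.010285962664616897, -0.9864679294451452, 0.16363136358372882], [-0.9999387301914738, 0.010816682009216863, 0.00235271191911704
[... 822 characters left out ...]
3463]]
mixer []
cyan_mid []
magenta_mid []
yellow_mid []
black_1_mid []
dial []
dial_dot_red []
fader []
fader_dot_red []
tray_floor []
carton_floor []
glue_stick []
mouse []
marker []
{'time_s': 2.25, 'joints': array([ 90.047,  22.041,   0.452,  -0.001, -68.41 , -14.818]), 'joint_velocities': array([-0.015,  0.036, -0.013, -0.023,  0.003,  0.005]), 'effort': array([ -0.   , -39.046,  18.762,   4.224,   0.016,  -0.   ]), 'tcp_pos': array([0.159, 0.604, 0.234]), 'ee_rot': array([[ 0.967, -0.255, -0.   ],
       [-0.255, -0.967,  0.   ],
       [-0.   , -0.   , -1.   ]]), 'wrist_force': array([0.666, 0.554, 0.383]), 'moment': array([ 0.002,  0.034, -0.012]), 'gripper_width': 0.997196420165087}
```

```bash
python3 - <<'E'
from h import *
i=np.load('top0.npz')['i'];save('top0z.png',i,(80,90,480,300),2)
E
```

```text
(no output)
```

View pics/top0.png

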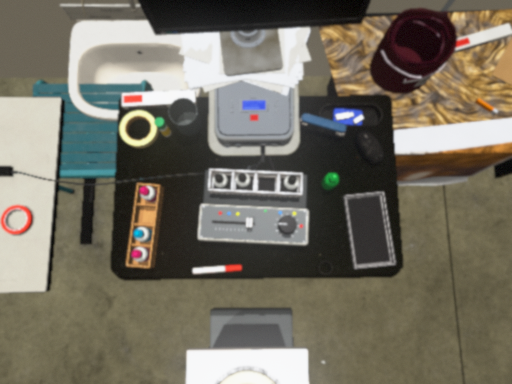

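View pics/scene0.png

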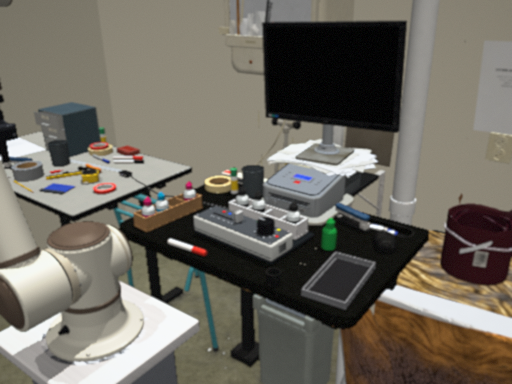

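Top view: carton at left holds magenta (148,192), cyan (141,233), magenta (139,254), with one compartment empty (145,213). Nests hold bottles at (220,180), (243,180), (290,181), and (266,182) is empty. The tray is at (370,230). The look-alike is the green bottle at (332,181), and the other dark round things are the cup (183,112) and the dial (287,224). Next is a close crop to check this.

View pics/top0z.png

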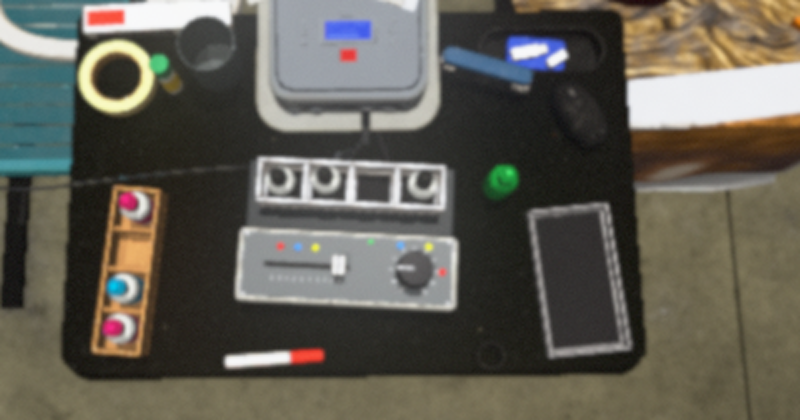

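>>> {"api": "arm_command", "payload": {
  "rows": [
    {"fingers": 100,"travel": [34.5,28.5,-9.6],"roll": -14.8},
    {"fingers": 100,"travel": [34.5,28.5,-9.6],"roll": -14.8},
    {"fingers": 100,"travel": [34.5,28.5,-9.6],"roll": -14.8},
    {"fingers": 100,"travel": [34.5,28.5,-9.6],"roll": -14.8},
    {"fingers": 100,"travel": [34.5,28.5,-9.6],"roll": -14.8},
    {"fingers": 100,"travel": [34.5,28.5,-9.6],"roll": -14.8},
    {"fingers": 100,"travel": [34.5,28.5,-9.6],"roll": -14.8},
    {"fingers": 100,"travel": [34.5,28.5,-9.6],"roll": -14.8},
    {"fingers": 100,"travel": [34.5,28.5,-9.6],"roll": -14.8},
    {"fingers": 100,"travel": [34.5,28.5,-9.6],"roll": -14.8}
  ]
}}

```text
time_s: 3.25
tcp_pos: [0.4225, 0.2376, 0.3314]
ee_rot: [[1.0, -0.005, 0.003], [-0.005, -1.0, 0.001], [0.003, -0.001, -1.0]]
wrist_force: [0.5, 0.6, -0.6]
gripper_width: 1.002
```

```bash
cat >> h.py <<'E'
def shot(n):
    import pickle
    C=cam('wrist'); i,d=capture('wrist'); pickle.dump((C,i,d),open(n+'.pkl','wb')); save(n+'.png',i); return C,i,d
E
python3 - <<'E'
from h import *
C,i,d=shot('w1'); print(C[0],C[2], proj(C,[[0.46,0.25,0.0]]))
print([(r['position'],r['p']) for l in ('cyan_mid','magenta_mid') for r in search_frame('wrist',l)])
E
```

```text
[[278.6552651    0.         256.97968387]
 [  0.         278.6552651  196.96780752]
 [  0.           0.           1.        ]] [0.48809266 0.2362252  0.48183843] [[249.463031  145.1130483]]
[([0.4553, 0.2697, 0.0648], 0.75), ([0.4045, 0.2725, 0.0629], 0.83), ([0.5882, 0.0756, 0.0837], 0.61)]
```

>>> {"api": "arm_command", "payload": {
  "rows": [
    {"fingers": 100,"travel": [4,25.5,0],"roll": 0},
    {"fingers": 100,"travel": [4,25.5,0],"roll": 0},
    {"fingers": 100,"travel": [4,25.5,0],"roll": 0},
    {"fingers": 100,"travel": [4,25.5,0],"roll": 0},
    {"fingers": 100,"travel": [4,25.5,0],"roll": 0},
    {"fingers": 100,"travel": [4,25.5,0],"roll": 0},
    {"fingers": 100,"travel": [4,25.5,0],"roll": 0}
  ]
}}

```text
time_s: 4.1
tcp_pos: [0.4603, -0.0141, 0.3289]
ee_rot: [[1.0, -0.001, -0.001], [-0.001, -1.0, 0.0], [-0.001, -0.0, -1.0]]
wrist_force: [-0.7, -0.0, 0.2]
gripper_width: 1.0
```

```bash
python3 - <<'E'
from h import *
C,i,d=shot('w2')
print(sense()['tcp_pos'],[(r['position'],r['p']) for l in ('black_1_mid','dial','fader','dial_dot_red','fader_dot_red') for r in search_frame('wrist',l)])
E
```

```text
[ 0.46030268 -0.01323299  0.32903355] [([0.5897, 0.0607, 0.087], 0.8), ([0.5805, -0.1141, 0.0831], 0.72), ([0.3608, 0.0637, 0.0152], 0.53), ([0.4708, -0.1059, 0.0982], 0.79), ([0.5181, -0.026, 0.0645], 0.6), ([0.4766, -0.0118, 0.0959], 0.5), ([0.5852, 0.0054, 0.0826], 0.16), ([0.404, 0.2661, 0.0605], 0.39)]
```

>>> {"api": "arm_command", "payload": {
  "rows": [
    {"fingers": 100,"travel": [-4,30,0],"roll": 0},
    {"fingers": 100,"travel": [-4,30,0],"roll": 0},
    {"fingers": 100,"travel": [-4,30,0],"roll": 0},
    {"fingers": 100,"travel": [-4,30,0],"roll": 0},
    {"fingers": 100,"travel": [-4,30,0],"roll": 0},
    {"fingers": 100,"travel": [-4,30,0],"roll": 0},
    {"fingers": 100,"travel": [-4,30,0],"roll": 0},
    {"fingers": 100,"travel": [-4,30,0],"roll": 0}
  ]
}}

```text
time_s: 5.2
tcp_pos: [0.4205, -0.3146, 0.3289]
ee_rot: [[1.0, -0.001, -0.001], [-0.001, -1.0, 0.001], [-0.001, -0.001, -1.0]]
wrist_force: [-0.3, 0.9, -0.6]
gripper_width: 0.997
```

```bash
python3 - <<'E'
from h import *
C,i,d=shot('w3'); print(sense()['tcp_pos'])
import pickle
m=np.vstack([np.hstack([pickle.load(open(f'w{k}.pkl','rb'))[1] for k in (1,2)])])
save('w12.png',m,s=0.78); save('w3s.png',i)
E
```

```text
[ 0.42077686 -0.31366128  0.32921848]
```

View pics/w12.png

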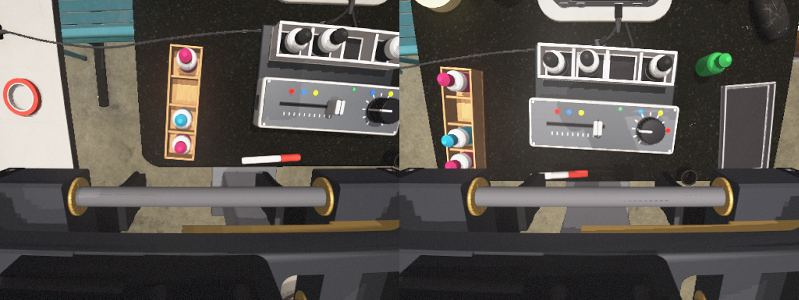

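View pics/w3.png

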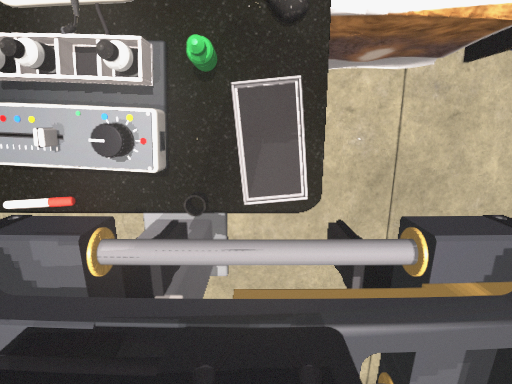

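```bash
cat > m.py <<'E'
from h import *
import pickle
np.set_printoptions(precision=4,suppress=True)
for k in ('w1','w2','w3','top'):
    if k=='top': z=np.load('top0.npz');C=cam('top');i,d=z['i'],z['d']
    else: C,i,d=pickle.load(open(k+'.pkl','rb'))
    P=world(C,d);P[d==0]=np.nan
    print('==',k,'table z',np.nanmedian(P[...,2][(abs(P[...,0]-0.5)<.3)&(abs(P[...,1]-0.18)<.03)]))
    m=(P[...,0]>.33)&(P[...,0]<.75)&(abs(P[...,1])<.45)&(P[...,2]>.085)&(P[...,2]<.125)
    n,L,st,_=cv2.connectedComponentsWithStats(m.astype(np.uint8))
    for j in range(1,n):
        q=P[L==j]
        if len(q)<12: continue
        t=np.percentile(q[:,2],90); f=q[q[:,2]>t-.004]
        c=(np.percentile(f[:,:2],2,axis=0)+np.percentile(f[:,:2],98,axis=0))/2
        c2,r=cv2.minEnclosingCircle(f[:,:2].astype(np.float32))
        print(len(q),'top z %.4f'%t,'mid',c,'circ',np.array(c2),'r %.4f'%r, i[L==j].mean(0).astype(int))
    # colour dots
    hsv=cv2.cvtColor(i,cv2.COLOR_RGB2HSV)
    dm=(hsv[...,1]>130)&(hsv[...,2]>90)&(abs(P[...,2]-.0625)<.012)&(abs(P[...,1])<.2)&(P[...,0]>.38)&(P[...,0]<.55)
    n,L,st,cen=cv2.connectedComponentsWithStats(dm.astype(np.uint8))
    for j in range(1,n):
        if st[j,4]>=3: print('dot',st[j,4],cen[j],atz(C,[cen[j]],.0625)[0],np.nanmedian(P[L==j],axis=0),i[L==j].mean(0).astype(int))
E
python3 m.py
```

```text
== w1 table z 0.4121339534590954
403 top z 0.1102 mid [0.5928 0.0074] circ [0.5931 0.0067] r 0.0082 [61 58 57]
381 top z 0.1101 mid [0.5908 0.0677] circ [0.5912 0.068 ] r 0.0089 [62 59 57]
184 top z 0.0929 mid [0.5628 0.2629] circ [0.5629 0.2634] r 0.0077 [223  65 125]
874 top z 0.0981 mid [ 0.4709 -0.1041] circ [ 0.471  -0.1065] r 0.0235 [54 52 54]
268 top z 0.0958 mid [ 0.4768 -0.0097] circ [ 0.4762 -0.0102] r 0.0135 [196 192 190]
154 top z 0.0934 mid [0.451  0.2737] circ [0.4489 0.2742] r 0.0065 [ 77 188 217]
128 top z 0.0931 mid [0.4016 0.2761] circ [0.4014 0.2769] r 0.0071 [228  71 131]
dot 34 [373.5 116.5] [0.5048 0.0666 0.0625] [0.5048 0.0665 0.0624] [242  65  65]
dot 10 [453.2 114. ] [ 0.5096 -0.0533  0.0625] [ 0.5096 -0.0531  0.063 ] [ 95 235 131]
dot 31 [388.9032 117.4839] [0.5036 0.0436 0.0625] [0.5042 0.0435 0.0624] [ 85 167 243]
dot 31 [477.3548 118.0645] [ 0.5044 -0.0919  0.0625] [ 0.5044 -0.092   0.0627] [ 67 150 242]
dot 32 [404.1875 118.4688] [0.5024 0.0205 0.0625] [0.5023 0.0207 0.0626] [243 242  69]
dot 32 [500.5 120. ] [ 0.5022 -0.1293  0.0625] [ 0.5022 -0.1294  0
[... 2941 characters left out ...]
rc [0.5632 0.264 ] r 0.0097 [200  50 104]
263 top z 0.1006 mid [ 0.4703 -0.1048] circ [ 0.4701 -0.1052] r 0.0228 [100  99 100]
63 top z 0.0980 mid [ 0.4754 -0.0073] circ [ 0.4754 -0.0053] r 0.0131 [217 217 217]
59 top z 0.0951 mid [0.4522 0.2756] circ [0.4522 0.2765] r 0.0072 [ 36 160 192]
57 top z 0.0948 mid [0.401  0.2769] circ [0.4029 0.2765] r 0.0082 [205  58 113]
dot 4 [219.5 212.5] [0.5045 0.07   0.0625] [0.5041 0.0698 0.0645] [227 100  99]
dot 6 [237.  213.5] [0.5013 0.0237 0.0625] [0.5012 0.0236 0.0624] [223 224  93]
dot 5 [294. 213.] [ 0.501  -0.1269  0.0625] [ 0.5009 -0.1268  0.0637] [228 230 100]
dot 4 [300.5 225.5] [ 0.4679 -0.143   0.0625] [ 0.4679 -0.1429  0.0622] [232 104 103]
```

```bash
cat > m2.py <<'E'
from h import *
import pickle
np.set_printoptions(precision=4,suppress=True)
def rect(P,m,name):
    q=P[m][:,:2]; 
    (c,s,a)=cv2.minAreaRect((q*1000).astype(np.float32)); print(name,len(q),np.array(c),np.array(s),a)
print(sense()['joints'])
for k in ('w1','w2','w3'):
    C,i,d=pickle.load(open(k+'.pkl','rb'));P=world(C,d);P[d==0]=np.nan
    X,Y,Z=P[...,0],P[...,1],P[...,2]
    b=(abs(Z-.0625)<.003)
    rect(P,b&(X>.40)&(X<.53)&(Y<.15)&(Y>-.2),k+' console')
    rect(P,b&(X>.54)&(X<.64)&(Y<.15)&(Y>-.2),k+' nests')
    rect(P,(abs(Z-.018)<.003)&(X>.33)&(X<.57)&(Y<-.26)&(Y>-.42),k+' tray rim')
    rect(P,(abs(Z-.045)<.003)&(X>.33)&(X<.62)&(Y<.34)&(Y>.2),k+' carton rim')
E
python3 m2.py
python3 - <<'E'
from h import *
import pickle
C,i,d=pickle.load(open('w3.pkl','rb'));C2,i2,_=pickle.load(open('w2.pkl','rb'))
a=cv2.resize(i[100:180,60:180],(480,320),interpolation=cv2.INTER_CUBIC)
b=cv2.resize(i[60:220,220:320],(200,320),interpolation=cv2.INTER_CUBIC)
save('dialtray.png',np.hstack([a,b]))
E
```

```text
[-18.9874   9.0527  -3.7856  -0.0217 -77.1985 109.0321]
w1 console 8603 [475.5319 -19.8429] [284.5109  91.8238] 86.97078704833984
w1 nests 1392 [589.1981 -20.612 ] [239.0514  61.2879] 86.74795532226562
w1 tray rim 0 [0. 0.] [0. 0.] 0.0
w1 carton rim 1000 [478.6574 273.2803] [ 61.1333 221.4314] 85.1284408569336
w2 console 9256 [475.4568 -21.0533] [284.421   90.0298] 86.8011703491211
w2 nests 1553 [588.7786 -27.3662] [251.9302  60.4565] 86.7405776977539
w2 tray rim 693 [ 466.6958 -336.9872] [190.6113 111.926 ] 5.153336048126221
w2 carton rim 938 [488.3654 271.8089] [ 63.8516 202.1373] 85.31537628173828
w3 console 7286 [474.1274 -39.1926] [249.7988  91.9376] 86.88970184326172
w3 nests 1375 [587.303  -47.6124] [213.6405  61.125 ] 86.66129302978516
w3 tray rim 898 [ 462.1529 -337.335 ] [199.6812 109.9534] 5.090836048126221
w3 carton rim 0 [0. 0.] [0. 0.] 0.0
```

View pics/dialtray.png

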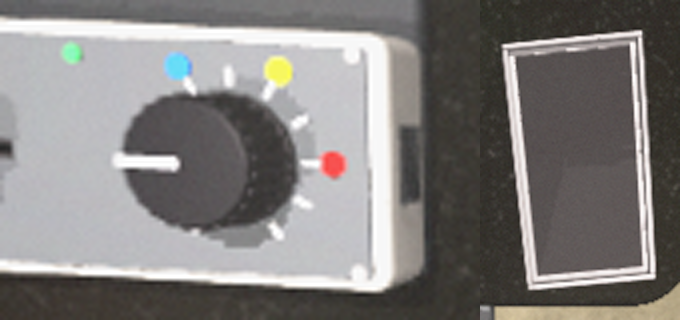

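Three coloured bottles are present (magenta, cyan, magenta) and three black ones. The dial pointer is at 2 clicks and its red dot is at 8, so it needs 6 clicks, or 180°. The fader's red dot is the leftmost one. I start with the black bottle in the rightmost nest.

>>> {"api": "arm_command", "payload": {
  "rows": [
    {"fingers": 100,"travel": [16.4,-19.2,11.0],"roll": 80},
    {"fingers": 100,"travel": [16.4,-19.2,11.0],"roll": 80},
    {"fingers": 100,"travel": [16.4,-19.2,11.0],"roll": 80},
    {"fingers": 100,"travel": [16.4,-19.2,11.0],"roll": 80},
    {"fingers": 100,"travel": [16.4,-19.2,11.0],"roll": 80},
    {"fingers": 100,"travel": [16.4,-19.2,11.0],"roll": 80},
    {"fingers": 100,"travel": [16.4,-19.2,11.0],"roll": 80},
    {"fingers": 100,"travel": [16.4,-19.2,11.0],"roll": 80},
    {"fingers": 100,"travel": [16.4,-19.2,11.0],"roll": 80},
    {"fingers": 100,"travel": [16.4,-19.2,11.0],"roll": 80}
  ]
}}

```text
time_s: 6.25
tcp_pos: [0.5846, -0.1193, 0.2199]
ee_rot: [[0.174, -0.985, 0.0], [-0.985, -0.174, 0.0], [-0.0, -0.0, -1.0]]
wrist_force: [0.7, -1.0, -0.4]
gripper_width: 0.999
```

>>> {"api": "arm_command", "payload": {
  "rows": [
    {"fingers": 100,"travel": [0,0,0],"roll": 8},
    {"fingers": 100,"travel": [0,0,0],"roll": 10},
    {"fingers": 100,"travel": [0,0,0],"roll": 10},
    {"fingers": 100,"travel": [0,0,0],"roll": 10}
  ]
}}

```text
time_s: 6.65
tcp_pos: [0.5845, -0.1204, 0.2199]
ee_rot: [[0.004, -1.0, 0.001], [-1.0, -0.004, 0.0], [-0.0, -0.001, -1.0]]
wrist_force: [0.6, 0.1, -1.5]
gripper_width: 1.0
```

>>> {"api": "arm_command", "payload": {
  "rows": [
    {"fingers": 100,"travel": [0.15,0,5],"roll": 0},
    {"fingers": 100,"travel": [0.15,0,9],"roll": 0},
    {"fingers": 100,"travel": [0.15,0,12],"roll": 0},
    {"fingers": 100,"travel": [0.15,0,14.3],"roll": 0},
    {"fingers": 100,"travel": [0.15,0,14.3],"roll": 0},
    {"fingers": 30,"travel": [0.15,0,14.3],"roll": 0},
    {"fingers": 30,"travel": [0.15,0,14.3],"roll": 0},
    {"fingers": 30,"travel": [0.15,0,14.3],"roll": 0},
    {"fingers": 30,"travel": [0.15,0,14.3],"roll": 0},
    {"fingers": 30,"travel": [0.15,0,14.3],"roll": 0}
  ]
}}

```text
time_s: 7.65
tcp_pos: [0.5848, -0.1236, 0.0774]
ee_rot: [[0.0, -1.0, 0.001], [-1.0, -0.0, 0.0], [-0.0, -0.001, -1.0]]
wrist_force: [0.4, 0.5, 0.2]
gripper_width: 0.631
```

>>> {"api": "arm_command", "payload": {
  "rows": [
    {"fingers": 25,"travel": [0,0,0],"roll": 0},
    {"fingers": 25,"travel": [0,0,0],"roll": 0},
    {"fingers": 25,"travel": [0,0,0],"roll": 0},
    {"fingers": 25,"travel": [0,0,0],"roll": 0},
    {"fingers": 25,"travel": [0,0,0],"roll": 0},
    {"fingers": 25,"travel": [0,0,-2],"roll": 0},
    {"fingers": 25,"travel": [0,0,-5],"roll": 0},
    {"fingers": 25,"travel": [0,0,-9],"roll": 0},
    {"fingers": 25,"travel": [0,0,-12],"roll": 0},
    {"fingers": 25,"travel": [0,0,-12],"roll": 0}
  ]
}}

```text
time_s: 8.65
tcp_pos: [0.5872, -0.1239, 0.2018]
ee_rot: [[0.001, -1.0, 0.01], [-1.0, -0.001, -0.001], [0.001, -0.01, -1.0]]
wrist_force: [0.0, -0.5, -1.2]
gripper_width: 0.416
```

>>> {"api": "arm_command", "payload": {
  "rows": [
    {"fingers": 25,"travel": [4,1,0],"roll": 0},
    {"fingers": 25,"travel": [8.5,3,0],"roll": 0},
    {"fingers": 25,"travel": [13,4.5,0],"roll": 0},
    {"fingers": 25,"travel": [16.5,5.5,0],"roll": 0},
    {"fingers": 25,"travel": [18.6,6,0],"roll": 0},
    {"fingers": 25,"travel": [18.6,6,2],"roll": 0},
    {"fingers": 25,"travel": [18.6,6,5.5],"roll": 0},
    {"fingers": 25,"travel": [18.6,6,9],"roll": 0},
    {"fingers": 25,"travel": [18.6,6,12],"roll": 0},
    {"fingers": 25,"travel": [18.6,6,12],"roll": 0}
  ]
}}

```text
time_s: 9.65
tcp_pos: [0.5204, -0.3081, 0.0709]
ee_rot: [[-0.001, -1.0, -0.011], [-1.0, 0.001, 0.005], [-0.005, 0.011, -1.0]]
wrist_force: [-1.1, -0.1, -0.9]
gripper_width: 0.414
```

>>> {"api": "arm_command", "payload": {
  "rows": [
    {"fingers": 25,"travel": [0,0,0],"roll": 0},
    {"fingers": 25,"travel": [0,0,0],"roll": 0},
    {"fingers": 25,"travel": [0,0,0.5],"roll": 0},
    {"fingers": 25,"travel": [0,0,1],"roll": 0},
    {"fingers": 25,"travel": [0,0,1.4],"roll": 0},
    {"fingers": 25,"travel": [0,0,1.6],"roll": 0},
    {"fingers": 25,"travel": [0,0,1.6],"roll": 0}
  ]
}}

```text
time_s: 10.35
tcp_pos: [0.5243, -0.3096, 0.0601]
ee_rot: [[0.0, -1.0, -0.001], [-1.0, -0.0, 0.0], [-0.0, 0.001, -1.0]]
wrist_force: [-0.0, -0.4, -0.0]
gripper_width: 0.418
```

>>> {"api": "arm_command", "payload": {
  "rows": [
    {"fingers": 75,"travel": [0,0,0],"roll": 0},
    {"fingers": 75,"travel": [0,0,0],"roll": 0},
    {"fingers": 75,"travel": [0,0,0],"roll": 0},
    {"fingers": 75,"travel": [0,0,0],"roll": 0},
    {"fingers": 75,"travel": [0,0,-2],"roll": 0},
    {"fingers": 100,"travel": [0,0,-6],"roll": 0},
    {"fingers": 100,"travel": [0,0,-10],"roll": 0},
    {"fingers": 100,"travel": [0,0,-14],"roll": 0},
    {"fingers": 100,"travel": [-3,-0.5,-14.5],"roll": 0},
    {"fingers": 100,"travel": [-7,-1,-14.5],"roll": 0}
  ]
}}

```text
time_s: 11.35
tcp_pos: [0.5355, -0.2403, 0.208]
ee_rot: [[-0.003, -1.0, 0.005], [-1.0, 0.003, -0.001], [0.001, -0.005, -1.0]]
wrist_force: [1.0, -0.9, 0.0]
gripper_width: 0.987
```

>>> {"api": "arm_command", "payload": {
  "rows": [
    {"fingers": 100,"travel": [-4.5,-1,0],"roll": 0},
    {"fingers": 100,"travel": [-9,-2.5,0],"roll": 0},
    {"fingers": 100,"travel": [-13.5,-4,0],"roll": 0},
    {"fingers": 100,"travel": [-18,-5,0],"roll": 0},
    {"fingers": 100,"travel": [-21.5,-5.5,0],"roll": 0},
    {"fingers": 100,"travel": [-24,-5.75,0],"roll": 0},
    {"fingers": 100,"travel": [-24.6,-5.75,0],"roll": 0},
    {"fingers": 100,"travel": [-24.6,-5.75,0],"roll": 0}
  ]
}}

```text
time_s: 12.15
tcp_pos: [0.5918, 0.0071, 0.2056]
ee_rot: [[0.002, -1.0, -0.0], [-1.0, -0.002, -0.0], [0.0, 0.0, -1.0]]
wrist_force: [-0.1, -0.7, 0.4]
gripper_width: 1.001
```

```bash
python3 - <<'E'
from h import *
print(sense()['tcp_pos'])
C,i,d=shot('w4'); t,td=capture('scene'); save('s4.png',np.hstack([cv2.resize(i,(400,300)),cv2.resize(t[160:310,180:380],(400,300))]))
E
```

```text
[0.5917733  0.00711271 0.2055574 ]
```

View pics/s4.png

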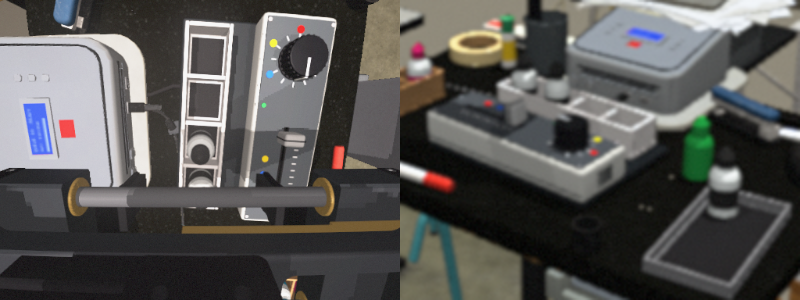

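The first black bottle stands upright at the far end of the tray. Next is the black bottle in nest 2.

>>> {"api": "arm_command", "payload": {
  "rows": [
    {"fingers": 100,"travel": [0,0,4],"roll": 0},
    {"fingers": 85,"travel": [0,0,8],"roll": 0},
    {"fingers": 75,"travel": [0,0,11],"roll": 0},
    {"fingers": 70,"travel": [0,0,12.85],"roll": 0},
    {"fingers": 70,"travel": [0,0,12.85],"roll": 0},
    {"fingers": 25,"travel": [0,0,12.85],"roll": 0},
    {"fingers": 25,"travel": [0,0,12.85],"roll": 0},
    {"fingers": 25,"travel": [0,0,12.85],"roll": 0},
    {"fingers": 25,"travel": [0,0,12.85],"roll": 0},
    {"fingers": 25,"travel": [0,0,12.85],"roll": 0}
  ]
}}

```text
time_s: 13.25
tcp_pos: [0.5926, 0.0065, 0.0782]
ee_rot: [[0.001, -1.0, 0.002], [-1.0, -0.001, 0.0], [-0.0, -0.002, -1.0]]
wrist_force: [0.1, -0.2, 3.5]
gripper_width: 0.417
```

>>> {"api": "arm_command", "payload": {
  "rows": [
    {"fingers": 25,"travel": [0,0,0],"roll": 0},
    {"fingers": 25,"travel": [0,0,0],"roll": 0},
    {"fingers": 25,"travel": [0,0,-2],"roll": 0},
    {"fingers": 25,"travel": [0,0,-5],"roll": 0},
    {"fingers": 25,"travel": [0,0,-9],"roll": 0},
    {"fingers": 25,"travel": [0,0,-12],"roll": 0},
    {"fingers": 25,"travel": [0,0,-13],"roll": 0},
    {"fingers": 25,"travel": [3,1,-13],"roll": 0},
    {"fingers": 25,"travel": [7.5,3,-13],"roll": 0},
    {"fingers": 25,"travel": [12,4.5,-13],"roll": 0}
  ]
}}

```text
time_s: 14.25
tcp_pos: [0.5451, -0.1141, 0.2053]
ee_rot: [[0.002, -1.0, -0.003], [-1.0, -0.002, 0.001], [-0.001, 0.003, -1.0]]
wrist_force: [1.0, -0.5, -0.4]
gripper_width: 0.416
```

>>> {"api": "arm_command", "payload": {
  "rows": [
    {"fingers": 25,"travel": [4.5,1.5,0],"roll": 0},
    {"fingers": 25,"travel": [9,3,0],"roll": 0},
    {"fingers": 25,"travel": [13.5,4.5,0],"roll": 0},
    {"fingers": 25,"travel": [18,6,0],"roll": 0},
    {"fingers": 25,"travel": [22,7.5,0],"roll": 0},
    {"fingers": 25,"travel": [24.6,8.3,0],"roll": 0},
    {"fingers": 25,"travel": [24.6,8.3,2],"roll": 0},
    {"fingers": 25,"travel": [24.6,8.3,6],"roll": 0},
    {"fingers": 25,"travel": [24.6,8.3,10],"roll": 0},
    {"fingers": 25,"travel": [24.6,8.3,12.5],"roll": 0}
  ]
}}

```text
time_s: 15.25
tcp_pos: [0.4612, -0.3583, 0.0774]
ee_rot: [[-0.001, -1.0, -0.006], [-1.0, 0.001, 0.004], [-0.004, 0.006, -1.0]]
wrist_force: [0.6, 0.1, -0.2]
gripper_width: 0.415
```

>>> {"api": "arm_command", "payload": {
  "rows": [
    {"fingers": 25,"travel": [0,0,0],"roll": 0},
    {"fingers": 25,"travel": [0,0,0],"roll": 0},
    {"fingers": 25,"travel": [0,0,0.5],"roll": 0},
    {"fingers": 25,"travel": [0,0,1],"roll": 0},
    {"fingers": 25,"travel": [0,0,1.5],"roll": 0},
    {"fingers": 25,"travel": [0,0,2],"roll": 0},
    {"fingers": 25,"travel": [0,0,2.1],"roll": 0},
    {"fingers": 25,"travel": [0,0,2.1],"roll": 0}
  ]
}}

```text
time_s: 16.05
tcp_pos: [0.464, -0.3597, 0.0608]
ee_rot: [[0.001, -1.0, -0.0], [-1.0, -0.001, 0.0], [-0.0, 0.0, -1.0]]
wrist_force: [-0.2, 0.1, -1.4]
gripper_width: 0.413
```

>>> {"api": "arm_command", "payload": {
  "rows": [
    {"fingers": 75,"travel": [0,0,0],"roll": 0},
    {"fingers": 75,"travel": [0,0,0],"roll": 0},
    {"fingers": 75,"travel": [0,0,0],"roll": 0},
    {"fingers": 75,"travel": [0,0,0],"roll": 0},
    {"fingers": 75,"travel": [0,0,-2],"roll": 0},
    {"fingers": 100,"travel": [0,0,-6],"roll": 0},
    {"fingers": 100,"travel": [0,0,-10],"roll": 0},
    {"fingers": 100,"travel": [0,0,-14],"roll": 0},
    {"fingers": 100,"travel": [-3,-1,-14.5],"roll": 0},
    {"fingers": 100,"travel": [-7,-2,-14.5],"roll": 0}
  ]
}}

```text
time_s: 17.05
tcp_pos: [0.485, -0.2904, 0.2084]
ee_rot: [[-0.003, -1.0, 0.005], [-1.0, 0.003, -0.002], [0.002, -0.005, -1.0]]
wrist_force: [-0.2, 0.3, -1.1]
gripper_width: 0.995
```

>>> {"api": "arm_command", "payload": {
  "rows": [
    {"fingers": 100,"travel": [-4.5,-1.5,0],"roll": 0},
    {"fingers": 100,"travel": [-9,-3,0],"roll": 0},
    {"fingers": 100,"travel": [-13.5,-4.5,0],"roll": 0},
    {"fingers": 100,"travel": [-18,-6,0],"roll": 0},
    {"fingers": 100,"travel": [-22.5,-7.5,0],"roll": 0},
    {"fingers": 100,"travel": [-27,-9,0],"roll": 0},
    {"fingers": 100,"travel": [-31.5,-10,0],"roll": 0},
    {"fingers": 100,"travel": [-34.5,-10.6,0],"roll": 0},
    {"fingers": 100,"travel": [-35.7,-10.6,0],"roll": 0},
    {"fingers": 100,"travel": [-35.7,-10.6,0],"roll": 0}
  ]
}}

```text
time_s: 18.05
tcp_pos: [0.5897, 0.0686, 0.2059]
ee_rot: [[0.003, -1.0, -0.0], [-1.0, -0.003, -0.0], [0.0, 0.0, -1.0]]
wrist_force: [-0.3, 0.5, -0.5]
gripper_width: 1.002
```

>>> {"api": "arm_command", "payload": {
  "rows": [
    {"fingers": 100,"travel": [0,0,4],"roll": 0},
    {"fingers": 85,"travel": [0,0,8],"roll": 0},
    {"fingers": 75,"travel": [0,0,11],"roll": 0},
    {"fingers": 70,"travel": [0,0,12.85],"roll": 0},
    {"fingers": 70,"travel": [0,0,12.85],"roll": 0},
    {"fingers": 25,"travel": [0,0,12.85],"roll": 0},
    {"fingers": 25,"travel": [0,0,12.85],"roll": 0},
    {"fingers": 25,"travel": [0,0,12.85],"roll": 0},
    {"fingers": 25,"travel": [0,0,12.85],"roll": 0},
    {"fingers": 25,"travel": [0,0,12.85],"roll": 0}
  ]
}}

```text
time_s: 19.05
tcp_pos: [0.5903, 0.0676, 0.0785]
ee_rot: [[0.001, -1.0, 0.002], [-1.0, -0.001, 0.0], [-0.0, -0.002, -1.0]]
wrist_force: [0.8, -0.3, 1.8]
gripper_width: 0.408
```

>>> {"api": "arm_command", "payload": {
  "rows": [
    {"fingers": 25,"travel": [0,0,0],"roll": 0},
    {"fingers": 25,"travel": [0,0,0],"roll": 0},
    {"fingers": 25,"travel": [0,0,-2],"roll": 0},
    {"fingers": 25,"travel": [0,0,-5],"roll": 0},
    {"fingers": 25,"travel": [0,0,-9],"roll": 0},
    {"fingers": 25,"travel": [0,0,-12],"roll": 0},
    {"fingers": 25,"travel": [0,0,-13],"roll": 0},
    {"fingers": 25,"travel": [3,1,-13],"roll": 0},
    {"fingers": 25,"travel": [7.5,3,-13],"roll": 0},
    {"fingers": 25,"travel": [12,4.5,-13],"roll": 0}
  ]
}}

```text
time_s: 20.05
tcp_pos: [0.5429, -0.0533, 0.2057]
ee_rot: [[0.002, -1.0, -0.004], [-1.0, -0.002, 0.0], [-0.0, 0.004, -1.0]]
wrist_force: [1.1, -1.0, -0.7]
gripper_width: 0.415
```

>>> {"api": "arm_command", "payload": {
  "rows": [
    {"fingers": 25,"travel": [4,2.2,0],"roll": 0},
    {"fingers": 25,"travel": [8,4.5,0],"roll": 0},
    {"fingers": 25,"travel": [12,6.7,0],"roll": 0},
    {"fingers": 25,"travel": [16,9,0],"roll": 0},
    {"fingers": 25,"travel": [20,11.2,0],"roll": 0},
    {"fingers": 25,"travel": [24,13.5,0],"roll": 0},
    {"fingers": 25,"travel": [26.9,15,0],"roll": 0},
    {"fingers": 25,"travel": [26.9,15,3],"roll": 0},
    {"fingers": 25,"travel": [26.9,15,7],"roll": 0},
    {"fingers": 25,"travel": [26.9,15,11],"roll": 0}
  ]
}}

```text
time_s: 21.05
tcp_pos: [0.3939, -0.3216, 0.0955]
ee_rot: [[-0.001, -1.0, -0.0], [-1.0, 0.001, 0.001], [-0.001, 0.0, -1.0]]
wrist_force: [0.1, -0.1, -0.4]
gripper_width: 0.416
```

>>> {"api": "arm_command", "payload": {
  "rows": [
    {"fingers": 25,"travel": [0,0,1.5],"roll": 0},
    {"fingers": 25,"travel": [0,0,1.5],"roll": 0},
    {"fingers": 25,"travel": [0,0,2],"roll": 0},
    {"fingers": 25,"travel": [0,0,2.5],"roll": 0},
    {"fingers": 25,"travel": [0,0,3],"roll": 0},
    {"fingers": 25,"travel": [0,0,3.4],"roll": 0},
    {"fingers": 25,"travel": [0,0,3.6],"roll": 0},
    {"fingers": 25,"travel": [0,0,3.6],"roll": 0}
  ]
}}

```text
time_s: 21.85
tcp_pos: [0.395, -0.3217, 0.0615]
ee_rot: [[0.0, -1.0, -0.0], [-1.0, -0.0, 0.0], [-0.0, 0.0, -1.0]]
wrist_force: [-0.6, -0.8, -0.3]
gripper_width: 0.413
```

>>> {"api": "arm_command", "payload": {
  "rows": [
    {"fingers": 75,"travel": [0,0,0],"roll": 0},
    {"fingers": 75,"travel": [0,0,0],"roll": 0},
    {"fingers": 75,"travel": [0,0,0],"roll": 0},
    {"fingers": 75,"travel": [0,0,0],"roll": 0},
    {"fingers": 75,"travel": [0,0,-2],"roll": 0},
    {"fingers": 100,"travel": [0,0,-6],"roll": 0},
    {"fingers": 100,"travel": [0,0,-10],"roll": 0},
    {"fingers": 100,"travel": [0,0,-14],"roll": 0},
    {"fingers": 100,"travel": [-3,0,-17],"roll": 0},
    {"fingers": 100,"travel": [-7,0,-20],"roll": 0}
  ]
}}

```text
time_s: 22.85
tcp_pos: [0.395, -0.2518, 0.263]
ee_rot: [[-0.003, -1.0, 0.001], [-1.0, 0.003, -0.0], [0.0, -0.001, -1.0]]
wrist_force: [1.8, 1.7, -0.1]
gripper_width: 0.988
```

>>> {"api": "arm_command", "payload": {
  "rows": [
    {"fingers": 100,"travel": [-45,-3,-7],"roll": -80},
    {"fingers": 100,"travel": [-45,-3,-7],"roll": -80},
    {"fingers": 100,"travel": [-45,-3,-7],"roll": -80},
    {"fingers": 100,"travel": [-45,-3,-7],"roll": -80},
    {"fingers": 100,"travel": [-45,-3,-7],"roll": -80},
    {"fingers": 100,"travel": [-45,-3,-7],"roll": -80},
    {"fingers": 100,"travel": [-45,-3,-7],"roll": -80},
    {"fingers": 100,"travel": [-45,-3,-7],"roll": -80},
    {"fingers": 100,"travel": [-45,-3,-7],"roll": -80},
    {"fingers": 100,"travel": [-45,-3,-7],"roll": -80}
  ]
}}

```text
time_s: 23.85
tcp_pos: [0.4252, 0.2028, 0.332]
ee_rot: [[0.986, -0.165, 0.001], [-0.165, -0.986, 0.001], [0.001, -0.002, -1.0]]
wrist_force: [0.0, -0.3, -0.9]
gripper_width: 1.0
```

>>> {"api": "arm_command", "payload": {
  "rows": [
    {"fingers": 100,"travel": [0,0,0],"roll": -5},
    {"fingers": 100,"travel": [0,0,0],"roll": -10},
    {"fingers": 100,"travel": [0,0,0],"roll": -10},
    {"fingers": 100,"travel": [0,0,0],"roll": -10}
  ]
}}

```text
time_s: 24.25
tcp_pos: [0.4247, 0.1982, 0.3316]
ee_rot: [[1.0, -0.001, 0.0], [-0.001, -1.0, 0.0], [0.0, -0.0, -1.0]]
wrist_force: [-0.3, -0.4, -0.6]
gripper_width: 0.996
```

```bash
cat > loc.py <<'E'
from h import *
import sys
np.set_printoptions(precision=4,suppress=True)
print(sense()['tcp_pos'])
C,i,d=shot(sys.argv[1]); P=world(C,d);P[d==0]=np.nan
m=(P[...,0]>.33)&(P[...,0]<.7)&(P[...,1]>-.2)&(P[...,1]<.45)&(P[...,2]>.085)&(P[...,2]<.125)
n,L,st,_=cv2.connectedComponentsWithStats(m.astype(np.uint8))
for j in range(1,n):
    q=P[L==j]
    if len(q)<12: continue
    t=np.percentile(q[:,2],90); f=q[q[:,2]>t-.004]
    print(len(q),'top z %.4f'%t,'mid',(np.percentile(f[:,:2],2,axis=0)+np.percentile(f[:,:2],98,axis=0))/2,i[L==j].mean(0).astype(int))
E
python3 loc.py w5; python3 - <<'E'
from h import *
t,_=capture('scene');i=cv2.imread('pics/w5.png')[:,:,::-1]
save('s5.png',np.hstack([cv2.resize(i,(400,300)),cv2.resize(t[160:310,180:380],(400,300))]))
E
```

```text
[0.4247 0.1982 0.3316]
193 top z 0.0930 mid [0.5626 0.2632] [223  64 124]
959 top z 0.0983 mid [ 0.4703 -0.1073] [53 51 53]
252 top z 0.0958 mid [ 0.4767 -0.0096] [202 199 197]
166 top z 0.0931 mid [0.4515 0.2737] [ 74 188 217]
142 top z 0.0927 mid [0.4015 0.2749] [229  68 130]
```

View pics/s5.png

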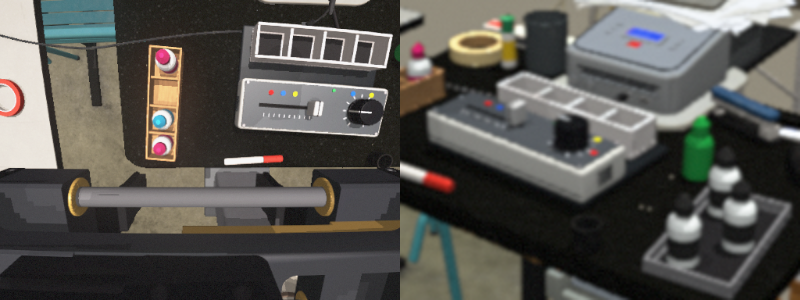

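All three black bottles stand in the tray and the carton hasn't moved. Next is the near magenta bottle.

>>> {"api": "arm_command", "payload": {
  "rows": [
    {"fingers": 100,"travel": [-2.3,-4,3],"roll": 0},
    {"fingers": 100,"travel": [-2.3,-7,6],"roll": 0},
    {"fingers": 100,"travel": [-2.3,-7.7,10],"roll": 0},
    {"fingers": 100,"travel": [-2.3,-7.7,14],"roll": 0},
    {"fingers": 90,"travel": [-2.3,-7.7,18],"roll": 0},
    {"fingers": 80,"travel": [-2.3,-7.7,22],"roll": 0},
    {"fingers": 75,"travel": [-2.3,-7.7,25],"roll": 0},
    {"fingers": 70,"travel": [-2.3,-7.7,27],"roll": 0},
    {"fingers": 70,"travel": [-2.3,-7.7,27.2],"roll": 0},
    {"fingers": 70,"travel": [-2.3,-7.7,27.2],"roll": 0}
  ]
}}

```text
time_s: 25.35
tcp_pos: [0.402, 0.2753, 0.0597]
ee_rot: [[1.0, 0.0, -0.0], [0.0, -1.0, -0.001], [-0.0, 0.001, -1.0]]
wrist_force: [-1.0, 0.2, 0.4]
gripper_width: 0.706
```

>>> {"api": "arm_command", "payload": {
  "rows": [
    {"fingers": 25,"travel": [0,0,0],"roll": 0},
    {"fingers": 25,"travel": [0,0,0],"roll": 0},
    {"fingers": 25,"travel": [0,0,0],"roll": 0},
    {"fingers": 25,"travel": [0,0,0],"roll": 0},
    {"fingers": 25,"travel": [0,0,0],"roll": 0},
    {"fingers": 25,"travel": [0,0,0],"roll": 0},
    {"fingers": 25,"travel": [0,0,0],"roll": 0}
  ]
}}

```text
time_s: 26.05
tcp_pos: [0.4021, 0.2756, 0.0601]
ee_rot: [[1.0, 0.001, 0.001], [0.001, -1.0, 0.001], [0.001, -0.001, -1.0]]
wrist_force: [-0.9, -0.2, 5.6]
gripper_width: 0.414
```

>>> {"api": "arm_command", "payload": {
  "rows": [
    {"fingers": 25,"travel": [0,0,-2],"roll": 0},
    {"fingers": 25,"travel": [0,0,-5],"roll": 0},
    {"fingers": 25,"travel": [0,0,-9],"roll": 0},
    {"fingers": 25,"travel": [0,0,-13],"roll": 0},
    {"fingers": 25,"travel": [0,0,-15],"roll": 0}
  ]
}}

```text
time_s: 26.55
tcp_pos: [0.4025, 0.2761, 0.2127]
ee_rot: [[1.0, 0.001, 0.003], [0.001, -1.0, 0.004], [0.003, -0.004, -1.0]]
wrist_force: [0.1, -0.3, -0.4]
gripper_width: 0.414
```

>>> {"api": "arm_command", "payload": {
  "rows": [
    {"fingers": 25,"travel": [1.5,2.7,0],"roll": 8},
    {"fingers": 25,"travel": [3.8,6.8,0],"roll": 16},
    {"fingers": 25,"travel": [6.1,11,0],"roll": 24},
    {"fingers": 25,"travel": [8.4,15.1,0],"roll": 32},
    {"fingers": 25,"travel": [10.7,19.2,0],"roll": 40},
    {"fingers": 25,"travel": [13,23.4,0],"roll": 48},
    {"fingers": 25,"travel": [15.2,27.4,0],"roll": 56},
    {"fingers": 25,"travel": [17,30.6,0],"roll": 64},
    {"fingers": 25,"travel": [18.2,32.7,0],"roll": 72},
    {"fingers": 25,"travel": [18.5,33.3,0],"roll": 80}
  ]
}}

```text
time_s: 27.55
tcp_pos: [0.5874, -0.06, 0.2081]
ee_rot: [[0.165, -0.986, -0.002], [-0.986, -0.165, -0.0], [-0.0, 0.002, -1.0]]
wrist_force: [0.1, 0.5, -0.8]
gripper_width: 0.418
```

>>> {"api": "arm_command", "payload": {
  "rows": [
    {"fingers": 25,"travel": [0,0,0],"roll": 8},
    {"fingers": 25,"travel": [0,0,0],"roll": 10},
    {"fingers": 25,"travel": [0,0,0],"roll": 10},
    {"fingers": 25,"travel": [0,0,0],"roll": 10},
    {"fingers": 25,"travel": [0,0,0],"roll": 10}
  ]
}}

```text
time_s: 28.05
tcp_pos: [0.5867, -0.0575, 0.2093]
ee_rot: [[0.001, -1.0, -0.001], [-1.0, -0.001, 0.0], [-0.0, 0.001, -1.0]]
wrist_force: [0.8, -0.8, -0.9]
gripper_width: 0.416
```

>>> {"api": "arm_command", "payload": {
  "rows": [
    {"fingers": 25,"travel": [0,0,3],"roll": 0},
    {"fingers": 25,"travel": [0,0,6.5],"roll": 0},
    {"fingers": 25,"travel": [0,0,9],"roll": 0},
    {"fingers": 25,"travel": [0,0,11],"roll": 0},
    {"fingers": 25,"travel": [0,0,12],"roll": 0},
    {"fingers": 25,"travel": [0,0,12.6],"roll": 0},
    {"fingers": 25,"travel": [0,0,13],"roll": 0},
    {"fingers": 25,"travel": [0,0,13],"roll": 0}
  ]
}}

```text
time_s: 28.85
tcp_pos: [0.5872, -0.0576, 0.0799]
ee_rot: [[0.001, -1.0, 0.001], [-1.0, -0.001, 0.0], [-0.0, -0.001, -1.0]]
wrist_force: [0.6, 0.6, -1.2]
gripper_width: 0.413
```

>>> {"api": "arm_command", "payload": {
  "rows": [
    {"fingers": 75,"travel": [0,0,0],"roll": 0},
    {"fingers": 75,"travel": [0,0,0],"roll": 0},
    {"fingers": 75,"travel": [0,0,0],"roll": 0},
    {"fingers": 75,"travel": [0,0,0],"roll": 0},
    {"fingers": 75,"travel": [0,0,-2],"roll": 0},
    {"fingers": 100,"travel": [0,0,-6],"roll": 0},
    {"fingers": 100,"travel": [0,0,-10],"roll": 0},
    {"fingers": 100,"travel": [0,0,-14],"roll": 0},
    {"fingers": 100,"travel": [-3,0,-17],"roll": 0},
    {"fingers": 100,"travel": [-7,0,-20],"roll": 0}
  ]
}}

```text
time_s: 29.85
tcp_pos: [0.5867, 0.0118, 0.2816]
ee_rot: [[-0.003, -1.0, 0.001], [-1.0, 0.003, 0.0], [-0.0, -0.001, -1.0]]
wrist_force: [1.1, 0.0, 0.4]
gripper_width: 0.991
```

>>> {"api": "arm_command", "payload": {
  "rows": [
    {"fingers": 100,"travel": [-18.8,16.5,-5],"roll": -80},
    {"fingers": 100,"travel": [-18.8,16.5,-5],"roll": -80},
    {"fingers": 100,"travel": [-18.8,16.5,-5],"roll": -80},
    {"fingers": 100,"travel": [-18.8,16.5,-5],"roll": -80},
    {"fingers": 100,"travel": [-18.8,16.5,-5],"roll": -80},
    {"fingers": 100,"travel": [-18.8,16.5,-5],"roll": -80},
    {"fingers": 100,"travel": [-18.8,16.5,-5],"roll": -80},
    {"fingers": 100,"travel": [-18.8,16.5,-5],"roll": -80},
    {"fingers": 100,"travel": [-18.8,16.5,-5],"roll": -80},
    {"fingers": 100,"travel": [-18.8,16.5,-5],"roll": -80}
  ]
}}

```text
time_s: 30.85
tcp_pos: [0.4215, 0.2003, 0.3298]
ee_rot: [[0.986, -0.169, 0.0], [-0.169, -0.986, 0.0], [0.0, -0.0, -1.0]]
wrist_force: [-0.7, 0.7, 0.7]
gripper_width: 1.003
```

>>> {"api": "arm_command", "payload": {
  "rows": [
    {"fingers": 100,"travel": [0,0,0],"roll": -5},
    {"fingers": 100,"travel": [0,0,0],"roll": -10},
    {"fingers": 100,"travel": [0,0,0],"roll": -10},
    {"fingers": 100,"travel": [0,0,0],"roll": -10}
  ]
}}

```text
time_s: 31.25
tcp_pos: [0.4217, 0.2002, 0.3297]
ee_rot: [[1.0, -0.001, 0.0], [-0.001, -1.0, 0.0], [0.0, -0.0, -1.0]]
wrist_force: [-0.3, -0.4, -0.7]
gripper_width: 0.995
```

```bash
python3 loc.py w6
```

```text
[0.4217 0.2002 0.3297]
405 top z 0.1097 mid [ 0.5883 -0.0556] [181  55 102]
201 top z 0.0928 mid [0.563  0.2633] [223  66 124]
992 top z 0.0982 mid [ 0.4702 -0.1077] [53 51 53]
259 top z 0.0956 mid [ 0.4761 -0.0098] [201 198 196]
167 top z 0.0932 mid [0.4518 0.2726] [ 77 188 217]
```

>>> {"api": "arm_command", "payload": {
  "rows": [
    {"fingers": 100,"travel": [3,-4,3],"roll": 0},
    {"fingers": 100,"travel": [3,-7,6],"roll": 0},
    {"fingers": 100,"travel": [3,-7.3,10],"roll": 0},
    {"fingers": 100,"travel": [3,-7.3,14],"roll": 0},
    {"fingers": 90,"travel": [3,-7.3,18],"roll": 0},
    {"fingers": 80,"travel": [3,-7.3,22],"roll": 0},
    {"fingers": 75,"travel": [3,-7.3,25],"roll": 0},
    {"fingers": 70,"travel": [3,-7.3,26.8],"roll": 0},
    {"fingers": 70,"travel": [3,-7.3,27],"roll": 0},
    {"fingers": 70,"travel": [3,-7.3,27],"roll": 0}
  ]
}}

```text
time_s: 32.3
tcp_pos: [0.4519, 0.2734, 0.0597]
ee_rot: [[1.0, 0.0, -0.0], [0.0, -1.0, -0.001], [-0.0, 0.001, -1.0]]
wrist_force: [-0.0, -0.1, -0.2]
gripper_width: 0.708
```

>>> {"api": "arm_command", "payload": {
  "rows": [
    {"fingers": 25,"travel": [0,0,0],"roll": 0},
    {"fingers": 25,"travel": [0,0,0],"roll": 0},
    {"fingers": 25,"travel": [0,0,0],"roll": 0},
    {"fingers": 25,"travel": [0,0,0],"roll": 0},
    {"fingers": 25,"travel": [0,0,0],"roll": 0},
    {"fingers": 25,"travel": [0,0,0],"roll": 0},
    {"fingers": 25,"travel": [0,0,0],"roll": 0}
  ]
}}

```text
time_s: 33.0
tcp_pos: [0.4522, 0.2738, 0.0601]
ee_rot: [[1.0, 0.001, 0.001], [0.001, -1.0, 0.001], [0.001, -0.001, -1.0]]
wrist_force: [-0.2, -0.1, 4.0]
gripper_width: 0.41
```

>>> {"api": "arm_command", "payload": {
  "rows": [
    {"fingers": 25,"travel": [0,0,-2],"roll": 0},
    {"fingers": 25,"travel": [0,0,-5],"roll": 0},
    {"fingers": 25,"travel": [0,0,-9],"roll": 0},
    {"fingers": 25,"travel": [0,0,-13],"roll": 0},
    {"fingers": 25,"travel": [0,0,-15],"roll": 0}
  ]
}}

```text
time_s: 33.5
tcp_pos: [0.4525, 0.2738, 0.2128]
ee_rot: [[1.0, 0.001, 0.003], [0.001, -1.0, 0.003], [0.003, -0.003, -1.0]]
wrist_force: [-0.1, 0.5, -0.8]
gripper_width: 0.412
```

>>> {"api": "arm_command", "payload": {
  "rows": [
    {"fingers": 25,"travel": [1.2,2.3,0],"roll": 8},
    {"fingers": 25,"travel": [3,5.8,0],"roll": 16},
    {"fingers": 25,"travel": [4.8,9.3,0],"roll": 24},
    {"fingers": 25,"travel": [6.6,12.8,0],"roll": 32},
    {"fingers": 25,"travel": [8.4,16.3,0],"roll": 40},
    {"fingers": 25,"travel": [10.2,19.7,0],"roll": 48},
    {"fingers": 25,"travel": [11.8,22.8,0],"roll": 56},
    {"fingers": 25,"travel": [13,25.2,0],"roll": 64},
    {"fingers": 25,"travel": [13.7,26.5,0],"roll": 72},
    {"fingers": 25,"travel": [13.9,26.9,0],"roll": 80}
  ]
}}

```text
time_s: 34.5
tcp_pos: [0.5906, 0.0025, 0.2082]
ee_rot: [[0.166, -0.986, -0.003], [-0.986, -0.166, -0.0], [-0.0, 0.003, -1.0]]
wrist_force: [-0.8, -0.3, -1.7]
gripper_width: 0.414
```

>>> {"api": "arm_command", "payload": {
  "rows": [
    {"fingers": 25,"travel": [0,0,0],"roll": 8},
    {"fingers": 25,"travel": [0,0,0],"roll": 10},
    {"fingers": 25,"travel": [0,0,0],"roll": 10},
    {"fingers": 25,"travel": [0,0,0],"roll": 10},
    {"fingers": 25,"travel": [0,0,0],"roll": 10}
  ]
}}

```text
time_s: 35.0
tcp_pos: [0.5906, 0.0045, 0.2092]
ee_rot: [[0.001, -1.0, -0.001], [-1.0, -0.001, -0.0], [0.0, 0.001, -1.0]]
wrist_force: [-0.4, 0.2, -0.0]
gripper_width: 0.414
```

>>> {"api": "arm_command", "payload": {
  "rows": [
    {"fingers": 25,"travel": [0,0,3],"roll": 0},
    {"fingers": 25,"travel": [0,0,6.5],"roll": 0},
    {"fingers": 25,"travel": [0,0,9],"roll": 0},
    {"fingers": 25,"travel": [0,0,11],"roll": 0},
    {"fingers": 25,"travel": [0,0,12],"roll": 0},
    {"fingers": 25,"travel": [0,0,12.6],"roll": 0},
    {"fingers": 25,"travel": [0,0,13],"roll": 0},
    {"fingers": 25,"travel": [0,0,13],"roll": 0}
  ]
}}

```text
time_s: 35.8
tcp_pos: [0.5912, 0.0045, 0.0799]
ee_rot: [[0.001, -1.0, 0.001], [-1.0, -0.001, 0.0], [-0.0, -0.001, -1.0]]
wrist_force: [0.5, -0.6, -0.5]
gripper_width: 0.41
```

>>> {"api": "arm_command", "payload": {
  "rows": [
    {"fingers": 75,"travel": [0,0,0],"roll": 0},
    {"fingers": 75,"travel": [0,0,0],"roll": 0},
    {"fingers": 75,"travel": [0,0,0],"roll": 0},
    {"fingers": 75,"travel": [0,0,0],"roll": 0},
    {"fingers": 75,"travel": [0,0,-2],"roll": 0},
    {"fingers": 100,"travel": [0,0,-6],"roll": 0},
    {"fingers": 100,"travel": [0,0,-10],"roll": 0},
    {"fingers": 100,"travel": [0,0,-14],"roll": 0},
    {"fingers": 100,"travel": [-3,0,-17],"roll": 0},
    {"fingers": 100,"travel": [-7,0,-20],"roll": 0}
  ]
}}

```text
time_s: 36.8
tcp_pos: [0.5907, 0.0738, 0.2817]
ee_rot: [[-0.003, -1.0, 0.001], [-1.0, 0.003, 0.0], [-0.0, -0.001, -1.0]]
wrist_force: [1.2, -0.0, 0.0]
gripper_width: 0.988
```

>>> {"api": "arm_command", "payload": {
  "rows": [
    {"fingers": 100,"travel": [-12.6,17,-5],"roll": -80},
    {"fingers": 100,"travel": [-12.6,17,-5],"roll": -80},
    {"fingers": 100,"travel": [-12.6,17,-5],"roll": -80},
    {"fingers": 100,"travel": [-12.6,17,-5],"roll": -80},
    {"fingers": 100,"travel": [-12.6,17,-5],"roll": -80},
    {"fingers": 100,"travel": [-12.6,17,-5],"roll": -80},
    {"fingers": 100,"travel": [-12.6,17,-5],"roll": -80},
    {"fingers": 100,"travel": [-12.6,17,-5],"roll": -80},
    {"fingers": 100,"travel": [-12.6,17,-5],"roll": -80},
    {"fingers": 100,"travel": [-12.6,17,-5],"roll": -80}
  ]
}}

```text
time_s: 37.8
tcp_pos: [0.4206, 0.2002, 0.3298]
ee_rot: [[0.986, -0.169, 0.0], [-0.169, -0.986, 0.0], [0.0, -0.0, -1.0]]
wrist_force: [-0.0, -0.1, 0.8]
gripper_width: 1.002
```

>>> {"api": "arm_command", "payload": {
  "rows": [
    {"fingers": 100,"travel": [0,0,0],"roll": -5},
    {"fingers": 100,"travel": [0,0,0],"roll": -10},
    {"fingers": 100,"travel": [0,0,0],"roll": -10},
    {"fingers": 100,"travel": [0,0,0],"roll": -10}
  ]
}}

```text
time_s: 38.2
tcp_pos: [0.4207, 0.2002, 0.3297]
ee_rot: [[1.0, -0.001, 0.0], [-0.001, -1.0, 0.0], [0.0, -0.0, -1.0]]
wrist_force: [-0.0, 0.9, 0.6]
gripper_width: 1.001
```

```bash
python3 loc.py w7
```

```text
[0.4207 0.2002 0.3297]
386 top z 0.1101 mid [0.5921 0.005 ] [ 55 153 179]
409 top z 0.1100 mid [ 0.5878 -0.0551] [182  56 103]
196 top z 0.0927 mid [0.5627 0.2633] [223  65 125]
987 top z 0.0981 mid [ 0.4704 -0.1074] [54 52 54]
260 top z 0.0957 mid [ 0.4762 -0.0098] [200 197 195]
```

>>> {"api": "arm_command", "payload": {
  "rows": [
    {"fingers": 100,"travel": [4,-2,1],"roll": 0},
    {"fingers": 100,"travel": [8.5,-4,3],"roll": 0},
    {"fingers": 100,"travel": [12.5,-6,6],"roll": 0},
    {"fingers": 100,"travel": [14.2,-6.3,10],"roll": 0},
    {"fingers": 90,"travel": [14.2,-6.3,14.5],"roll": 0},
    {"fingers": 80,"travel": [14.2,-6.3,19],"roll": 0},
    {"fingers": 75,"travel": [14.2,-6.3,23],"roll": 0},
    {"fingers": 70,"travel": [14.2,-6.3,26],"roll": 0},
    {"fingers": 70,"travel": [14.2,-6.3,27],"roll": 0},
    {"fingers": 70,"travel": [14.2,-6.3,27],"roll": 0}
  ]
}}

```text
time_s: 39.25
tcp_pos: [0.5625, 0.2633, 0.0591]
ee_rot: [[1.0, 0.0, -0.001], [0.0, -1.0, -0.001], [-0.001, 0.001, -1.0]]
wrist_force: [0.6, 0.8, 1.3]
gripper_width: 0.707
```

>>> {"api": "arm_command", "payload": {
  "rows": [
    {"fingers": 25,"travel": [0,0,0],"roll": 0},
    {"fingers": 25,"travel": [0,0,0],"roll": 0},
    {"fingers": 25,"travel": [0,0,0],"roll": 0},
    {"fingers": 25,"travel": [0,0,0],"roll": 0},
    {"fingers": 25,"travel": [0,0,0],"roll": 0},
    {"fingers": 25,"travel": [0,0,0],"roll": 0},
    {"fingers": 25,"travel": [0,0,0],"roll": 0}
  ]
}}

```text
time_s: 39.95
tcp_pos: [0.5632, 0.2636, 0.0602]
ee_rot: [[1.0, 0.001, 0.001], [0.001, -1.0, 0.001], [0.001, -0.001, -1.0]]
wrist_force: [-0.2, 0.2, 3.8]
gripper_width: 0.416
```

>>> {"api": "arm_command", "payload": {
  "rows": [
    {"fingers": 25,"travel": [0,0,-2],"roll": 0},
    {"fingers": 25,"travel": [0,0,-5],"roll": 0},
    {"fingers": 25,"travel": [0,0,-9],"roll": 0},
    {"fingers": 25,"travel": [0,0,-13],"roll": 0},
    {"fingers": 25,"travel": [0,0,-15],"roll": 0}
  ]
}}

```text
time_s: 40.45
tcp_pos: [0.5638, 0.2639, 0.2133]
ee_rot: [[1.0, 0.001, 0.004], [0.001, -1.0, 0.003], [0.004, -0.003, -1.0]]
wrist_force: [1.3, 0.9, -0.2]
gripper_width: 0.414
```

>>> {"api": "arm_command", "payload": {
  "rows": [
    {"fingers": 25,"travel": [0.3,2,0],"roll": 8},
    {"fingers": 25,"travel": [0.7,4.5,0],"roll": 16},
    {"fingers": 25,"travel": [1.1,7,0],"roll": 24},
    {"fingers": 25,"travel": [1.5,9.5,0],"roll": 32},
    {"fingers": 25,"travel": [1.9,12,0],"roll": 40},
    {"fingers": 25,"travel": [2.3,14.5,0],"roll": 48},
    {"fingers": 25,"travel": [2.7,17,0],"roll": 56},
    {"fingers": 25,"travel": [3,19,0],"roll": 64},
    {"fingers": 25,"travel": [3.15,19.8,0],"roll": 72},
    {"fingers": 25,"travel": [3.15,19.8,0],"roll": 80}
  ]
}}

```text
time_s: 41.45
tcp_pos: [0.5939, 0.0639, 0.2087]
ee_rot: [[0.166, -0.986, -0.002], [-0.986, -0.166, -0.0], [-0.0, 0.002, -1.0]]
wrist_force: [-0.1, 0.5, -0.6]
gripper_width: 0.416
```

>>> {"api": "arm_command", "payload": {
  "rows": [
    {"fingers": 25,"travel": [0,0,0],"roll": 8},
    {"fingers": 25,"travel": [0,0,0],"roll": 10},
    {"fingers": 25,"travel": [0,0,0],"roll": 10},
    {"fingers": 25,"travel": [0,0,0],"roll": 10},
    {"fingers": 25,"travel": [0,0,0],"roll": 10}
  ]
}}

```text
time_s: 41.95
tcp_pos: [0.5942, 0.0654, 0.2093]
ee_rot: [[0.001, -1.0, -0.001], [-1.0, -0.001, -0.0], [0.0, 0.001, -1.0]]
wrist_force: [0.1, -0.4, -0.4]
gripper_width: 0.42
```

>>> {"api": "arm_command", "payload": {
  "rows": [
    {"fingers": 25,"travel": [0,0,3],"roll": 0},
    {"fingers": 25,"travel": [0,0,6.5],"roll": 0},
    {"fingers": 25,"travel": [0,0,9],"roll": 0},
    {"fingers": 25,"travel": [0,0,11],"roll": 0},
    {"fingers": 25,"travel": [0,0,12],"roll": 0},
    {"fingers": 25,"travel": [0,0,12.6],"roll": 0},
    {"fingers": 25,"travel": [0,0,13],"roll": 0},
    {"fingers": 25,"travel": [0,0,13],"roll": 0}
  ]
}}

```text
time_s: 42.75
tcp_pos: [0.5946, 0.0655, 0.0799]
ee_rot: [[0.001, -1.0, 0.001], [-1.0, -0.001, 0.0], [-0.0, -0.001, -1.0]]
wrist_force: [-1.0, 0.4, -1.3]
gripper_width: 0.422
```

>>> {"api": "arm_command", "payload": {
  "rows": [
    {"fingers": 75,"travel": [0,0,0],"roll": 0},
    {"fingers": 75,"travel": [0,0,0],"roll": 0},
    {"fingers": 75,"travel": [0,0,0],"roll": 0},
    {"fingers": 75,"travel": [0,0,0],"roll": 0},
    {"fingers": 75,"travel": [0,0,-2],"roll": 0},
    {"fingers": 100,"travel": [0,0,-6],"roll": 0},
    {"fingers": 100,"travel": [0,0,-10],"roll": 0},
    {"fingers": 100,"travel": [0,0,-14],"roll": 0},
    {"fingers": 100,"travel": [0,0,-17],"roll": 0},
    {"fingers": 100,"travel": [0,0,-20],"roll": 0}
  ]
}}

```text
time_s: 43.75
tcp_pos: [0.5942, 0.0654, 0.2816]
ee_rot: [[0.001, -1.0, 0.001], [-1.0, -0.001, 0.001], [-0.001, -0.001, -1.0]]
wrist_force: [0.9, -0.0, 0.0]
gripper_width: 0.991
```

>>> {"api": "arm_command", "payload": {
  "rows": [
    {"fingers": 100,"travel": [17.3,12.4,0],"roll": -80},
    {"fingers": 100,"travel": [17.3,12.4,0],"roll": -80},
    {"fingers": 100,"travel": [17.3,12.4,0],"roll": -80},
    {"fingers": 100,"travel": [17.3,12.4,0],"roll": -80},
    {"fingers": 100,"travel": [17.3,12.4,0],"roll": -80},
    {"fingers": 100,"travel": [17.3,12.4,0],"roll": -80},
    {"fingers": 100,"travel": [17.3,12.4,0],"roll": -80},
    {"fingers": 100,"travel": [17.3,12.4,0],"roll": -80},
    {"fingers": 100,"travel": [17.3,12.4,0],"roll": -80},
    {"fingers": 100,"travel": [17.3,12.4,0],"roll": -80}
  ]
}}

```text
time_s: 44.75
tcp_pos: [0.4703, -0.1077, 0.2798]
ee_rot: [[0.986, -0.17, 0.0], [-0.17, -0.986, 0.0], [0.0, -0.0, -1.0]]
wrist_force: [-0.4, 0.1, -0.8]
gripper_width: 1.0
```

>>> {"api": "arm_command", "payload": {
  "rows": [
    {"fingers": 100,"travel": [0,0,0],"roll": -5},
    {"fingers": 100,"travel": [0,0,0],"roll": -10},
    {"fingers": 100,"travel": [0,0,0],"roll": -10},
    {"fingers": 100,"travel": [0,0,0],"roll": -10}
  ]
}}

```text
time_s: 45.15
tcp_pos: [0.4703, -0.1077, 0.2797]
ee_rot: [[1.0, -0.001, 0.0], [-0.001, -1.0, 0.0], [0.0, -0.0, -1.0]]
wrist_force: [-0.2, 0.2, -1.0]
gripper_width: 0.999
```

```bash
python3 loc.py w8; python3 - <<'E'
from h import *
print(sense()['joints'])
E
```

```text
[ 0.4703 -0.1077  0.2797]
476 top z 0.1103 mid [0.5955 0.0629] [202  80 124]
459 top z 0.1107 mid [0.5927 0.0032] [ 90 180 203]
404 top z 0.1106 mid [ 0.5885 -0.0574] [213  85 133]
1097 top z 0.0982 mid [ 0.4715 -0.1079] [87 83 84]
294 top z 0.0961 mid [ 0.4762 -0.0115] [215 212 212]
[ 6.44639465e+00  6.09248198e+00 -1.43306198e+01 -3.60199003e-04
 -6.95640436e+01  8.34943410e+01]
```

View pics/w8.png

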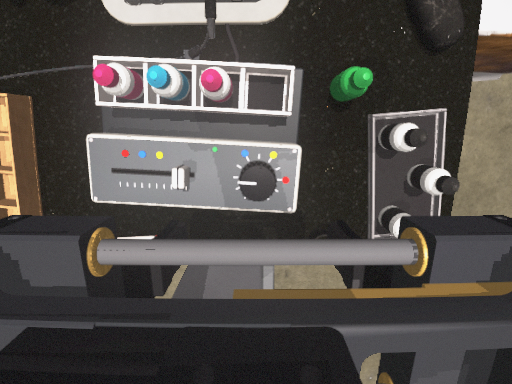

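All three coloured bottles are in nests (caps at (104,75), (158,76), (212,80)) and all three black ones are in the tray. The dial pointer points left at (240,183) and its red dot is at (285,180). Now the dial.

>>> {"api": "arm_command", "payload": {
  "rows": [
    {"fingers": 100,"travel": [0.05,0,5],"roll": 0},
    {"fingers": 100,"travel": [0.05,0,10],"roll": 0},
    {"fingers": 90,"travel": [0.05,0,14],"roll": 0},
    {"fingers": 85,"travel": [0.05,0,17.5],"roll": 0},
    {"fingers": 80,"travel": [0.05,0,19.5],"roll": 0},
    {"fingers": 80,"travel": [0.05,0,20.1],"roll": 0},
    {"fingers": 80,"travel": [0.05,0,20.1],"roll": 0}
  ]
}}

```text
time_s: 45.9
tcp_pos: [0.4709, -0.1078, 0.0782]
ee_rot: [[1.0, 0.0, -0.001], [0.0, -1.0, -0.0], [-0.001, 0.0, -1.0]]
wrist_force: [0.0, -0.5, 1.2]
gripper_width: 0.803
```

>>> {"api": "arm_command", "payload": {
  "rows": [
    {"fingers": 30,"travel": [0,0,0],"roll": 0},
    {"fingers": 30,"travel": [0,0,0],"roll": 0},
    {"fingers": 30,"travel": [0,0,0],"roll": 0},
    {"fingers": 30,"travel": [0,0,0],"roll": 0},
    {"fingers": 30,"travel": [0,0,0],"roll": 0},
    {"fingers": 30,"travel": [0,0,0],"roll": 0},
    {"fingers": 30,"travel": [0,0,0],"roll": 0}
  ]
}}

```text
time_s: 46.6
tcp_pos: [0.4715, -0.1081, 0.0796]
ee_rot: [[1.0, 0.001, 0.002], [0.001, -1.0, -0.001], [0.002, 0.001, -1.0]]
wrist_force: [-0.4, -2.6, 5.7]
gripper_width: 0.51
```

Gripped: width 0.51 is about 44 mm. I turn 180° clockwise as three turns of 60°.

>>> {"api": "arm_command", "payload": {
  "rows": [
    {"fingers": 30,"travel": [0,0,0],"roll": 7},
    {"fingers": 30,"travel": [0,0,0],"roll": 14},
    {"fingers": 30,"travel": [0,0,0],"roll": 21},
    {"fingers": 30,"travel": [0,0,0],"roll": 28},
    {"fingers": 30,"travel": [0,0,0],"roll": 35},
    {"fingers": 30,"travel": [0,0,0],"roll": 42},
    {"fingers": 30,"travel": [0,0,0],"roll": 49},
    {"fingers": 30,"travel": [0,0,0],"roll": 56},
    {"fingers": 30,"travel": [0,0,0],"roll": 60},
    {"fingers": 30,"travel": [0,0,0],"roll": 60}
  ]
}}

```text
time_s: 47.6
tcp_pos: [0.471, -0.1089, 0.0796]
ee_rot: [[0.5, -0.866, 0.0], [-0.866, -0.5, -0.002], [0.002, 0.001, -1.0]]
wrist_force: [-1.5, -6.3, 6.4]
gripper_width: 0.513
```

>>> {"api": "arm_command", "payload": {
  "rows": [
    {"fingers": 30,"travel": [0,0,0],"roll": 7},
    {"fingers": 30,"travel": [0,0,0],"roll": 14},
    {"fingers": 30,"travel": [0,0,0],"roll": 21},
    {"fingers": 30,"travel": [0,0,0],"roll": 28},
    {"fingers": 30,"travel": [0,0,0],"roll": 35},
    {"fingers": 30,"travel": [0,0,0],"roll": 42},
    {"fingers": 30,"travel": [0,0,0],"roll": 49},
    {"fingers": 30,"travel": [0,0,0],"roll": 56},
    {"fingers": 30,"travel": [0,0,0],"roll": 60},
    {"fingers": 30,"travel": [0,0,0],"roll": 60}
  ]
}}

```text
time_s: 48.6
tcp_pos: [0.4699, -0.1089, 0.0796]
ee_rot: [[-0.5, -0.866, -0.002], [-0.866, 0.5, -0.002], [0.003, 0.001, -1.0]]
wrist_force: [-4.0, -5.8, 8.4]
gripper_width: 0.508
```

>>> {"api": "arm_command", "payload": {
  "rows": [
    {"fingers": 30,"travel": [0,0,0],"roll": 7},
    {"fingers": 30,"travel": [0,0,0],"roll": 14},
    {"fingers": 30,"travel": [0,0,0],"roll": 21},
    {"fingers": 30,"travel": [0,0,0],"roll": 28},
    {"fingers": 30,"travel": [0,0,0],"roll": 35},
    {"fingers": 30,"travel": [0,0,0],"roll": 42},
    {"fingers": 30,"travel": [0,0,0],"roll": 49},
    {"fingers": 30,"travel": [0,0,0],"roll": 56},
    {"fingers": 30,"travel": [0,0,0],"roll": 60},
    {"fingers": 30,"travel": [0,0,0],"roll": 60}
  ]
}}

```text
time_s: 49.6
tcp_pos: [0.4694, -0.1081, 0.0796]
ee_rot: [[-1.0, 0.001, -0.003], [0.001, 1.0, -0.001], [0.003, -0.001, -1.0]]
wrist_force: [-5.0, -0.8, 11.8]
gripper_width: 0.509
```

>>> {"api": "arm_command", "payload": {
  "rows": [
    {"fingers": 80,"travel": [0,0,0],"roll": 0},
    {"fingers": 80,"travel": [0,0,0],"roll": 0},
    {"fingers": 80,"travel": [0,0,0],"roll": 0},
    {"fingers": 80,"travel": [0,0,0],"roll": 0},
    {"fingers": 80,"travel": [0,0,-2],"roll": 0},
    {"fingers": 80,"travel": [0,0,-6],"roll": 0},
    {"fingers": 80,"travel": [0,0,-11],"roll": 0},
    {"fingers": 80,"travel": [0,0,-16],"roll": 0},
    {"fingers": 80,"travel": [0,0,-20],"roll": 0},
    {"fingers": 80,"travel": [0,0,-20],"roll": 0}
  ]
}}

```text
time_s: 50.6
tcp_pos: [0.4741, -0.1079, 0.2849]
ee_rot: [[-1.0, -0.001, 0.013], [-0.001, 1.0, -0.001], [-0.013, -0.001, -1.0]]
wrist_force: [0.1, 0.4, 0.3]
gripper_width: 0.802
```

>>> {"api": "arm_command", "payload": {
  "rows": [
    {"fingers": 80,"travel": [0,0,0],"roll": -80},
    {"fingers": 80,"travel": [0,0,0],"roll": -80},
    {"fingers": 80,"travel": [0,0,0],"roll": -80},
    {"fingers": 80,"travel": [0,0,0],"roll": -80},
    {"fingers": 80,"travel": [0,0,0],"roll": -80},
    {"fingers": 80,"travel": [0,0,0],"roll": -80},
    {"fingers": 80,"travel": [0,0,0],"roll": -80},
    {"fingers": 80,"travel": [0,0,0],"roll": -80},
    {"fingers": 80,"travel": [0,0,0],"roll": -80},
    {"fingers": 80,"travel": [0,0,0],"roll": -80}
  ]
}}

```text
time_s: 51.6
tcp_pos: [0.4706, -0.1075, 0.2773]
ee_rot: [[-0.17, -0.986, -0.002], [-0.986, 0.17, 0.0], [0.0, 0.002, -1.0]]
wrist_force: [-0.5, -0.3, 0.8]
gripper_width: 0.8
```

>>> {"api": "arm_command", "payload": {
  "rows": [
    {"fingers": 80,"travel": [0,0,0],"roll": -80},
    {"fingers": 80,"travel": [0,0,0],"roll": -80},
    {"fingers": 80,"travel": [0,0,0],"roll": -80},
    {"fingers": 80,"travel": [0,0,0],"roll": -80},
    {"fingers": 80,"travel": [0,0,0],"roll": -80},
    {"fingers": 80,"travel": [0,0,0],"roll": -80},
    {"fingers": 80,"travel": [0,0,0],"roll": -80},
    {"fingers": 80,"travel": [0,0,0],"roll": -80},
    {"fingers": 80,"travel": [0,0,0],"roll": -80},
    {"fingers": 80,"travel": [0,0,0],"roll": -80}
  ]
}}

```text
time_s: 52.6
tcp_pos: [0.4705, -0.1075, 0.2773]
ee_rot: [[0.941, -0.338, -0.002], [-0.338, -0.941, 0.0], [-0.002, 0.0, -1.0]]
wrist_force: [-0.7, 0.2, 0.3]
gripper_width: 0.796
```

>>> {"api": "arm_command", "payload": {
  "rows": [
    {"fingers": 80,"travel": [0,0,0],"roll": -8},
    {"fingers": 80,"travel": [0,0,0],"roll": -16},
    {"fingers": 80,"travel": [0,0,0],"roll": -20},
    {"fingers": 80,"travel": [0,0,0],"roll": -20},
    {"fingers": 80,"travel": [0,0,0],"roll": -20}
  ]
}}

```text
time_s: 53.1
tcp_pos: [0.4707, -0.1076, 0.2778]
ee_rot: [[1.0, -0.001, -0.001], [-0.001, -1.0, 0.0], [-0.001, -0.0, -1.0]]
wrist_force: [0.9, 0.3, -1.0]
gripper_width: 0.802
```

```bash
python3 loc.py w9; python3 - <<'E'
import pickle
from h import *
C,i,d=pickle.load(open('w9.pkl','rb'))
P=world(C,d);g=i.min(2)
m=(abs(P[...,2]-.098)<.006)&(np.hypot(P[...,0]-.4705,P[...,1]+.1078)<.026)&(g>150)
q=P[m]; print(len(q),q.mean(0),q.min(0),q.max(0))
save('w9z.png',i,(60,40,330,230),2.8)
E
```

```text
[ 0.4707 -0.1076  0.2778]
477 top z 0.1101 mid [0.5952 0.0637] [203  80 125]
471 top z 0.1105 mid [0.5925 0.0032] [ 91 181 204]
409 top z 0.1107 mid [ 0.5887 -0.0574] [212  85 132]
1121 top z 0.0983 mid [ 0.4715 -0.1079] [87 84 85]
291 top z 0.0959 mid [ 0.4761 -0.0117] [217 215 214]
65 [ 0.4691008  -0.1201577   0.09740993] [ 0.45268667 -0.13147476  0.09328983] [ 0.47142571 -0.08624495  0.09943247]
```

View pics/w9z.png

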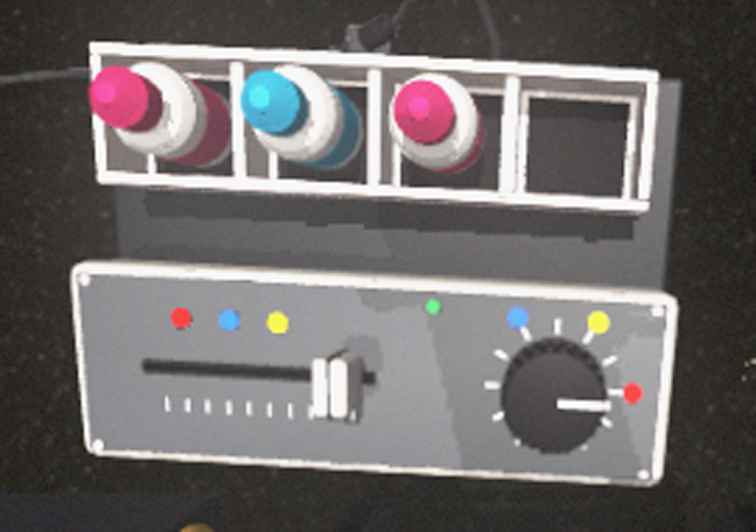

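The dial pointer now lies along the mixer's −y, at the red tick, which is 8 clicks. Fader next: grip the cap across its 16 mm side.

>>> {"api": "arm_command", "payload": {
  "rows": [
    {"fingers": 70,"travel": [0.3,-4.8,3],"roll": 0},
    {"fingers": 60,"travel": [0.5,-9,6],"roll": 0},
    {"fingers": 60,"travel": [0.55,-9.6,10],"roll": 0},
    {"fingers": 60,"travel": [0.55,-9.6,14],"roll": 0},
    {"fingers": 60,"travel": [0.55,-9.6,17],"roll": 0},
    {"fingers": 60,"travel": [0.55,-9.6,19],"roll": 0},
    {"fingers": 60,"travel": [0.55,-9.6,20.1],"roll": 0},
    {"fingers": 60,"travel": [0.55,-9.6,20.1],"roll": 0}
  ]
}}

```text
time_s: 53.95
tcp_pos: [0.4756, -0.0119, 0.0763]
ee_rot: [[1.0, -0.0, -0.003], [-0.0, -1.0, -0.001], [-0.003, 0.001, -1.0]]
wrist_force: [0.7, -0.4, 0.3]
gripper_width: 0.6
```

>>> {"api": "arm_command", "payload": {
  "rows": [
    {"fingers": 5,"travel": [0,0,0],"roll": 0},
    {"fingers": 5,"travel": [0,0,0],"roll": 0},
    {"fingers": 5,"travel": [0,0,0],"roll": 0},
    {"fingers": 5,"travel": [0,0,0],"roll": 0},
    {"fingers": 5,"travel": [0,0,0],"roll": 0},
    {"fingers": 5,"travel": [0,0,0],"roll": 0},
    {"fingers": 5,"travel": [0,0,0],"roll": 0},
    {"fingers": 5,"travel": [0,0,0],"roll": 0}
  ]
}}

```text
time_s: 54.75
tcp_pos: [0.4766, -0.0115, 0.0779]
ee_rot: [[1.0, -0.0, 0.001], [-0.0, -1.0, 0.0], [0.001, -0.0, -1.0]]
wrist_force: [-1.5, 1.4, 4.7]
gripper_width: 0.184
```

>>> {"api": "arm_command", "payload": {
  "rows": [
    {"fingers": 5,"travel": [0.06,-1,0],"roll": 0},
    {"fingers": 5,"travel": [0.11,-2,0],"roll": 0},
    {"fingers": 5,"travel": [0.17,-3,0],"roll": 0},
    {"fingers": 5,"travel": [0.22,-4,0],"roll": 0},
    {"fingers": 5,"travel": [0.28,-5,0],"roll": 0},
    {"fingers": 5,"travel": [0.34,-6,0],"roll": 0},
    {"fingers": 5,"travel": [0.39,-7,0],"roll": 0},
    {"fingers": 5,"travel": [0.45,-7.95,0],"roll": 0},
    {"fingers": 5,"travel": [0.45,-7.95,0],"roll": 0},
    {"fingers": 5,"travel": [0.45,-7.95,0],"roll": 0}
  ]
}}

```text
time_s: 55.75
tcp_pos: [0.4813, 0.0694, 0.0779]
ee_rot: [[1.0, 0.001, 0.001], [0.001, -1.0, 0.001], [0.001, -0.001, -1.0]]
wrist_force: [-0.4, 1.0, 5.6]
gripper_width: 0.182
```

>>> {"api": "arm_command", "payload": {
  "rows": [
    {"fingers": 45,"travel": [0,0,0],"roll": 0},
    {"fingers": 45,"travel": [0,0,0],"roll": 0},
    {"fingers": 45,"travel": [0,0,0],"roll": 0},
    {"fingers": 45,"travel": [0,0,0],"roll": 0},
    {"fingers": 45,"travel": [0,0,-2],"roll": 0},
    {"fingers": 45,"travel": [0,0,-6],"roll": 0},
    {"fingers": 45,"travel": [0,0,-11],"roll": 0},
    {"fingers": 45,"travel": [0,0,-16],"roll": 0},
    {"fingers": 45,"travel": [-2,0,-20],"roll": 0},
    {"fingers": 45,"travel": [-2,0,-20],"roll": 0}
  ]
}}

```text
time_s: 56.75
tcp_pos: [0.4624, 0.0684, 0.2839]
ee_rot: [[1.0, 0.002, 0.012], [0.002, -1.0, 0.005], [0.012, -0.005, -1.0]]
wrist_force: [1.8, 0.7, 0.2]
gripper_width: 0.455
```

```bash
python3 loc.py w10; python3 - <<'E'
import pickle
from h import *
np.set_printoptions(precision=4,suppress=True)
C,i,d=pickle.load(open('w10.pkl','rb'))
P=world(C,d)
hsv=cv2.cvtColor(i,cv2.COLOR_RGB2HSV)
m=(hsv[...,1]>130)&(hsv[...,2]>90)&((hsv[...,0]<8)|(hsv[...,0]>172))&(abs(P[...,2]-.0625)<.01)&(P[...,0]<.53)&(P[...,0]>.4)
n,L,st,cen=cv2.connectedComponentsWithStats(m.astype(np.uint8))
for j in range(1,n):
    if st[j,4]>8: print('red',atz(C,[cen[j]],.0625)[0])
a=cv2.resize(i[40:230,60:330],None,fx=1.8,fy=1.8,interpolation=cv2.INTER_CUBIC)
t,_=capture('scene');b=cv2.resize(t[150:310,180:380],(int(a.shape[0]*.8),a.shape[0]))
save('w10z.png',np.hstack([a,b]))
E
```

```text
[0.4624 0.0684 0.2839]
382 top z 0.1108 mid [0.595  0.0643] [225  79 136]
429 top z 0.1105 mid [0.592  0.0038] [ 74 186 211]
438 top z 0.1100 mid [ 0.5887 -0.0566] [196  62 112]
258 top z 0.0958 mid [0.4813 0.0692] [230 227 226]
1168 top z 0.0983 mid [ 0.4712 -0.1076] [64 62 64]
red [0.5043 0.0664 0.0625]
```

View pics/w10z.png

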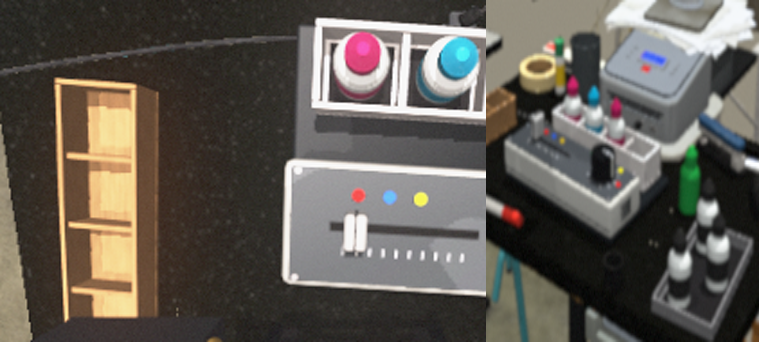

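The fader cap is at y = 0.069, where level with its red dot would be y ≈ 0.068. That is about 1 mm off, against a 5 mm tolerance. Bottles are all upright and the arm is clear, so I hand in.

```bash
python3 -c "
from station import *
print(finish_job())"
```

```text
the job is handed in; nothing more can be done
None
```

The job is done and handed in; no verdict is reported. The clock stood at about 57 s of the 210 s allowed.

- **Bottles:** All three black bottles stand upright in the grey tray. The magenta, cyan and second magenta bottles stand in the three left nests, with their caps at about 110 mm, which fits bottles standing on the nest floors. There was no yellow bottle, and I left the green look-alike alone.
- **Dial:** I turned it six clicks clockwise (180°), and the close-up shows the white pointer at the red-dot tick. A rough pixel measure of the pointer's direction came out about 5° off, well under half a click; I put that down to stray white pixels.
- **Fader:** I moved it last, 81 mm from its stop. It sits about 1 mm from its red dot, within the 5 mm tolerance.
- **Other things:** I never moved the arm near the glue stick, mouse or marker, but I did not measure their positions at the end. The carton stayed in place until its last bottle was out. At hand-in the gripper was empty and about 20 cm above the fader.

I saw no failed checks. One small disagreement: the fader cap's resting position differed by about 1.5–2.5 mm between the camera and the position worked out from the dots, which is within the calibration error.

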